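Brush out the mixing beakers and stow them in the kit drawer

ROBOT

A 6-joint arm with a two-finger parallel gripper is mounted at the origin on the work surface. World frame = base frame: x ahead of the robot, y to its left, z up, the work surface at z = 0. Lengths are in m, angles in rad, forces in N, time in s.
With the tool pointing down it reaches from about 0.35 to 0.975 m from the base axis. Payload 4.9 kg.
Tool frame: the origin (TCP) lies at the very end of the fingers, on their centre line; the grasp point (between the pads) lies 19 mm behind it (ctrl.tcp_to_grasp is the z of the grasp point in the tool frame, in m); z points along the fingers, y is the line along which they close (so a half turn about z gives the same grasp; the last joint's range is limited). The gripper opens to 85 mm and grips with 20 to 120 N. Pads are 22 mm wide; open, the fingers measure 114 mm over their backs; the gripper's body (76 mm by 85 mm) begins 54 mm behind the grasp point. The pads swing forward as they close: fully open they stand 13 mm farther back than shut.
Start: joints at [1.059, 0.053, 1.613, -0, 1.476, -0.119], TCP at [0.239, 0.577, 0.231] pointing down, gripper open.
Joint ranges: [-3.01, 3.01], [-1.01, 2.22], [0.06, 2.58], [-1.02, 4.17], [0.09, 2.62], [-3.14, 3.14]. Speed limits (rad/s): [2.57, 2.57, 3.14, 3.14, 3.14, 3.14].

INTERFACE

Orientations are given as a rotation vector (axis times angle).
In Python, from station import ctrl, eyes, job, nets gives the robot as it stands. The module is installed in compiled form; this text tells all that it offers.
- The arm moves only by the tool jog_arm, never from a script. Its argument "commands" is one flat list of numbers, 7 for each row, row after row: the shift along the tool's x, y, z each as a share of 0.06 m, from -1 to 1, then the turn, a rotation vector about the tool's x, y, z each as a share of 0.1 rad, from -1 to 1, then the finger opening in mm, from 0 to 85.4. In form: [x, y, z, ax, ay, az, grip, x, y, z, ax, ay, az, grip, ...]. A call has 1 to 20 rows; each row shifts and turns the commanded pose from where the row before left it, along the tool's axes as they then stand; what a row does not reach is not made up. A row lasts 1/8 s, in which the tool goes at most 62.5 mm and 10.7 degrees, less where a joint would pass 70% of its speed; a pose out of reach is approached as far as the arm can. A call with a number of a shift or a turn outside -1 to 1 is refused whole. A call with a gripper value outside its range is refused whole. The fingers move at their own pace and stop on an object; "newtons" is the grip in N (left out, the last holds). Time passes only in rows, so rows that do not move let the fingers close. It gives the time, the measured TCP pose, the force, the opening and the grip force at its end, in the units of the state.
- ctrl.get_obs(): the state, without advancing time (a new reading comes with each control period).
- eyes.get_image(name): name is "scene" or "top"; returns a dict with "image" (480x640x3 uint8, red, green, blue), "z_map" (480x640 float32, m along the optical axis (not along the pixel's ray), 0 where there is no reading), "K" (3x3 intrinsics, pixels), "cam_to_world" (4x4, takes a point from camera to world coordinates). Camera axes: x right, y up, looking along -z (the intrinsics and any distortion apply to the point x, -y, -z); pixel columns grow to the right and rows downward; lengths in m; the calibration is good to about 2 mm. A picture is of the moment at which its call begins.
- job.finish_job(): hands the job in; it is judged then, once.
Trained networks look in the newest picture that a camera, given by its name, has taken for a name from the list of things; names that differ only in an ending like _2 or _b are one class to them, and where a whole thing is asked for, a point or a joint stands for the part that bears it (a point fixed in the world has none). Each returns a list of dicts, best first, with "p" (0 to 1); they miss things now and then, are a little off and sometimes report something else, mostly with a low value. They report only what shows in the picture. A call takes as long as a camera call. They do not tell look-alikes from the thing itself.
- nets.silhouettes(camera, name): "mask" (480x640 bool, what is visible of it) and "bbox" ([left, top, right, bottom] in pixels, round what is visible of it).
The state is a dict: "t": time; "q": joint angles; "dq": joint speeds; "effort": joint torques, N m; "tool_pos": TCP position; "tool_rot": TCP orientation; "contact_force": force on the tool from outside, world axes, zero at the start; "wrist_torque": the same for the moment, N m; "opening": finger opening in m; "grip_force": force on a finger pad.
Only numpy, scipy, OpenCV 4.12 (cv2) and the standard library are available. Lean on these libraries where they do the work, as an engineer would, in place of code of your own. Each camera call takes 0.05 s, during which the arm holds its last target. There are 200 camera calls.

TASK

Start the dust extractor: twist its spring-return switch clockwise to the stop, keep it there for a moment and let it spring back. Then brush out each steel beaker on the bench, working from the largest to the smallest: long brush down to the bottom, up towards the rim, and down to the bottom again. Finish with the brush standing head down in its pot, all the beakers upright on the floor of the kit drawer and the drawer pushed fully home, leaving the fossil, the jar and the vial box where they are.

Things in the scene. Friction and masses are not known exactly. Their poses are not given: they have to be found in the camera images.
- beaker_large: large open mixing beaker, straight round stainless steel, outer diameter 64 mm, height 85 mm, wall 3 mm, floor 5 mm thick, loose, 0.1 to 0.25 kg; origin at the centre of its underside, z up along its axis. May be absent (then None).
- beaker_medium: medium open mixing beaker, straight round stainless steel, outer diameter 58 mm, height 70 mm, wall 3 mm, floor 5 mm thick, loose, 0.1 to 0.25 kg; origin at the centre of its underside, z up along its axis. May be absent (then None).
- beaker_small: small open mixing beaker, straight round stainless steel, outer diameter 52 mm, height 55 mm, wall 3 mm, floor 5 mm thick, loose, 0.1 to 0.25 kg; origin at the centre of its underside, z up along its axis. May be absent (then None).
- beaker_large_floor (a point): centre of the inner floor of the large beaker, 5 mm above its underside
- beaker_medium_floor (a point): centre of the inner floor of the medium beaker, 5 mm above its underside
- beaker_small_floor (a point): centre of the inner floor of the small beaker, 5 mm above its underside
- brush: long round bottle brush, 200 mm in all: bristle head 24 mm across (stiff, solid to the touch) from 0 to 90 mm, plain round wooden handle 14 mm across from 90 to 195 mm (the thin end button reaches 200 mm). Loose, about 0.06 kg. Starts head down, standing or leaning up to about 16 degrees in its pot. Origin at the centre of the bristle end, z along the brush towards the handle's end.
- brush_tip (a point): centre of the bristle end of the brush, its lowest point when it stands head down (the brush's origin)
- brush_grip (a point): point on the brush's axis, on the handle, 155 mm from the bristle end: a good place to take it from above
- pot: brush pot: round upright grey plastic tube, outer diameter 54 mm, bore 44 mm, 80 mm tall, on a round foot 76 mm across and 5 mm thick; fixed to the bench. Origin at the centre of its underside, z up.
- pot_floor (a point): centre of the pot's inner floor, 6 mm above the bench; the mouth is 74 mm above this point
- switchbox: dust extractor's starter box: grey box 90 x 70 x 50 mm high, fixed to the bench, with a black spring-return rotary switch on top. Origin at the centre of its underside; x (long side) is the direction of the switch's bar grip at rest
- starter (a joint): angle of the spring-return starter switch: 0 at rest, 1.2 rad at its stop, growing clockwise seen from above; a spring (about 0.02 N m at rest, 0.12 N m at the stop) turns it back to 0 when let go
- starter_grip (a point): on the switch's axis, 28 mm above the underside of the switch (78 mm above the bench), in the bar grip: the bar is 42 mm long, 14 mm wide and stands from 56 to 88 mm above the bench; this point's x axis runs along the bar and turns with it
- drawer (a joint): how far the white-fronted kit drawer is open, m, in a low fixed grey cabinet (290 deep x 290 wide x 135 mm high): 0 is fully home, up to 0.2. It slides with about 1.5 N of friction plus slight damping and stays where it is left. It opens towards the robot (-x of drawer_spot)
- drawer_spot (a point): point on the drawer's inner floor, 70 mm behind the inside of the drawer front and midway between the sides (moves with the drawer; 22 mm above the bench); x points into the cabinet, z up. The inside reaches from x = -70 to +175 mm and y = -123 to +123 mm of it; side walls end 91 mm, front 98 mm, cabinet ceiling 101 mm above it. With the drawer open by d the floor up to x = d - 76 mm is uncovered
- drawer_handle (a point): middle of the drawer's steel bar handle, 120 mm long, bar along y, 35 mm (to its middle) in front of the drawer's front, about 97 mm above the bench
- fossil: bystander: dark fossil limb bone with knobbed ends, about 150 mm long, 68 mm wide, 40 mm high, origin at its underside; leave alone
- resin_jar: bystander: closed amber jar, 64 mm across, 90 mm tall, origin at the centre of its underside; leave alone
- vial_box: bystander: closed clear box with a blue lid, 112 x 82 x 41 mm, origin at the centre of its underside; leave alone
Things that resemble listed ones, but are neither listed nor needed, are in the scene too. Leave any green look-alike of the beaker_large alone.

How it is judged:
On the way, in this order (a step that is already met when the one before it is completed fails the run):
1. the starter switch is turned to its stop (value of joint starter above 1.1 rad), for 0.2 s.
2. brush down at the bottom of the large beaker (horizontal distance between brush_tip and beaker_large_floor below 0.029 m and angle between the z axis of brush and the z axis of beaker_large, either way round below 0.5 rad and z of brush_tip in the frame of beaker_large between -0.005 and 0.015 m).
3. brush drawn up to the upper part of the large beaker (horizontal distance between brush_tip and beaker_large_floor below 0.029 m and angle between the z axis of brush and the z axis of beaker_large, either way round below 0.5 rad and z of brush_tip in the frame of beaker_large above 0.051 m).
4. brush down at the bottom of the large beaker again (all of step 2).
5. brush down at the bottom of the medium beaker (horizontal distance between brush_tip and beaker_medium_floor below 0.026 m and angle between the z axis of brush and the z axis of beaker_medium, either way round below 0.5 rad and z of brush_tip in the frame of beaker_medium between -0.005 and 0.015 m).
6. brush drawn up to the upper part of the medium beaker (horizontal distance between brush_tip and beaker_medium_floor below 0.026 m and angle between the z axis of brush and the z axis of beaker_medium, either way round below 0.5 rad and z of brush_tip in the frame of beaker_medium above 0.042 m).
7. brush down at the bottom of the medium beaker again (all of step 5).
8. brush down at the bottom of the small beaker (horizontal distance between brush_tip and beaker_small_floor below 0.023 m and angle between the z axis of brush and the z axis of beaker_small, either way round below 0.5 rad and z of brush_tip in the frame of beaker_small between -0.005 and 0.015 m).
9. brush drawn up to the upper part of the small beaker (horizontal distance between brush_tip and beaker_small_floor below 0.023 m and angle between the z axis of brush and the z axis of beaker_small, either way round below 0.5 rad and z of brush_tip in the frame of beaker_small above 0.033 m).
10. brush down at the bottom of the small beaker again (all of step 8).
At the end, for the whole second after the job is handed in: Switch within 0.1 rad of rest; brush at rest in its pot (tip within 20 mm of the axis, under 20 mm above the bench, lean under 0.35 rad); every beaker upright (0.2 rad), at rest on the drawer floor (10 mm) inside its walls; drawer within 6 mm of home (value of joint starter below 0.1 rad and value of joint drawer below 0.006 m and horizontal distance between brush_tip and pot_floor below 0.02 m and height (world z) of brush_tip below 0.02 m and angle between brush's own z axis and vertical below 0.35 rad and linear speed of each of brush, beaker_large, beaker_medium, beaker_small below 0.03 m/s and x of beaker_large in the frame of drawer_spot between -0.07 and 0.175 m and y of beaker_large in the frame of drawer_spot between -0.123 and 0.123 m and z of beaker_large in the frame of drawer_spot between -0.01 and 0.01 m and angle between each of beaker_large, beaker_medium, beaker_small's own z axis and vertical below 0.2 rad and x of beaker_medium in the frame of drawer_spot between -0.07 and 0.175 m and y of beaker_medium in the frame of drawer_spot between -0.123 and 0.123 m and z of beaker_medium in the frame of drawer_spot between -0.01 and 0.01 m and x of beaker_small in the frame of drawer_spot between -0.07 and 0.175 m and y of beaker_small in the frame of drawer_spot between -0.123 and 0.123 m and z of beaker_small in the frame of drawer_spot between -0.01 and 0.01 m); the robot touches nothing.
It fails at once if the fossil is shifted by more than 30 mm (distance of fossil from where it was at the start of the episode above 0.03 m).
It fails at once if the jar is shifted by more than 30 mm (distance of resin_jar from where it was at the start of the episode above 0.03 m).
It fails at once if the vial box is shifted by more than 30 mm (distance of vial_box from where it was at the start of the episode above 0.03 m).
Of beaker_large, beaker_medium, beaker_small only 2 to 3 are there at a start; the rules pass over those that are not, and their reading is None.
At some moment in a run one of beaker_large, beaker_medium, beaker_small may be knocked a few centimetres aside while the robot is not near it.
It also fails if it takes over 210 s, if anything falls off the work surface, if the arm or the gripper's body presses on something with over 40 N, if the wrist force passes 120 N, or if a joint passes its speed limit or range.

## Working session

There is one attempt and no reset: what is moved stays moved. The work goes in short steps, Python scripts to look and compute and a tool call to move; the robot and the scene stay as the last step left them, time stands still between calls to the robot, and variables do not carry over. Pictures are saved under pics/ and viewed, at most 14 in all, crops included, and the job is handed in when it is done.

Besides the shell and the picture viewer there is one more tool, called after ">>>" by a JSON object that holds its "op" and its "data". jog_arm: Moves the arm, as the interface text tells. Shift numbers are shares of 0.06 m and turn numbers shares of 0.1 rad, none past 1 either way. Its arguments: {"type":"object","properties":{"commands":{"type":"array","items":{"type":"number"}},"newtons":{"type":"number"}},"required":["commands"]}

```bash
mkdir -p pics; cat > h.py <<'E'
import numpy as np, cv2
from station import ctrl, eyes, job, nets
def shot(c,fn=None):
    d=eyes.get_image(c)
    if fn: cv2.imwrite(fn,d["image"][:,:,::-1])
    return d
def cloud(d):
    z=d["z_map"];K=d["K"];v,u=np.mgrid[:480,:640]
    P=np.stack([(u-K[0,2])/K[0,0]*z,-(v-K[1,2])/K[1,1]*z,-z,np.ones_like(z)],-1)
    return (P@d["cam_to_world"].T)[...,:3]
E
python3 - <<'E'
from h import *
for c in("scene","top"):
    d=shot(c,f"pics/{c}0.png");W=cloud(d);ok=d["z_map"]>0
    print(c,d["cam_to_world"].round(3).tolist(),d["K"].round(1).tolist())
    for n in"beaker_large beaker_medium beaker_small brush pot switchbox starter drawer drawer_handle fossil resin_jar vial_box".split():
        for r in nets.silhouettes(c,n)[:4]:
            m=r["mask"]&ok;
            if m.sum()<5 or r["p"]<.2: continue
            p=W[m];print(n,round(r["p"],2),r["bbox"],np.percentile(p,2,0).round(3),np.percentile(p,98,0).round(3))
E
```

```text
scene [[0.706, -0.547, 0.45, 1.337], [0.708, 0.527, -0.47, -0.745], [0.02, 0.651, 0.759, 1.384], [0.0, 0.0, 0.0, 1.0]] [[608.7, 0.0, 310.6], [0.0, 608.7, 250.5], [0.0, 0.0, 1.0]]
beaker_large 0.8 [105.1, 327.5, 137.9, 366.0] [ 0.4   -0.517  0.005] [ 0.464 -0.458  0.086]
beaker_large 0.79 [143.1, 281.7, 170.8, 317.8] [ 0.342 -0.369  0.005] [ 0.406 -0.309  0.086]
beaker_large 0.67 [156.3, 312.9, 186.3, 353.2] [ 0.455 -0.401  0.002] [ 0.519 -0.341  0.086]
beaker_medium 0.94 [240.7, 267.8, 263.2, 296.0] [ 0.459 -0.141 -0.002] [ 0.539 -0.068  0.071]
beaker_medium 0.23 [231.7, 326.6, 247.2, 349.1] [ 0.618 -0.288  0.051] [ 0.658 -0.25   0.092]
beaker_small 0.83 [209.4, 295.9, 229.2, 320.7] [ 0.485 -0.252 -0.   ] [ 0.537 -0.204  0.057]
brush 0.62 [282.5, 275.1, 290.1, 318.6] [ 0.651 -0.135  0.067] [ 0.669 -0.116  0.207]
brush 0.46 [293.4, 186.9, 396.8, 288.0] [0.478 0.036 0.015] [0.668 0.309 0.121]
pot 0.67 [270.9, 304.2, 299.0, 334.7] [ 0.627 -0.158 -0.002] [ 0.689 -0.092  0.081]
switchbox 0.85 [218.1, 324.6, 261.4, 370.3] [ 0.593 -0.305  0.003] [ 0.702 -0.235  0.089]
switchbox 0.67 [211.2,
[... 1918 characters left out ...]
089]
switchbox 0.56 [335.9, 170.6, 358.5, 193.1] [ 0.77  -0.1    0.005] [ 0.826 -0.043  0.094]
starter 0.53 [404.2, 226.7, 417.1, 239.6] [ 0.611 -0.287  0.052] [ 0.647 -0.251  0.092]
drawer 0.61 [225.5, 215.4, 320.7, 288.2] [0.469 0.052 0.014] [0.696 0.307 0.123]
drawer_handle 0.56 [404.7, 227.1, 420.4, 241.5] [ 0.61  -0.287  0.052] [ 0.645 -0.25   0.092]
fossil 0.63 [380.2, 184.7, 422.9, 214.0] [ 0.72  -0.316  0.019] [ 0.79  -0.179  0.042]
resin_jar 0.89 [336.8, 170.1, 355.8, 192.2] [ 0.77  -0.099  0.01 ] [ 0.825 -0.043  0.094]
resin_jar 0.6 [158.1, 220.3, 192.5, 258.5] [0.554 0.45  0.005] [0.666 0.54  0.046]
vial_box 0.74 [157.7, 224.2, 192.2, 256.9] [0.555 0.449 0.011] [0.662 0.538 0.046]
```

View pics/scene0.png

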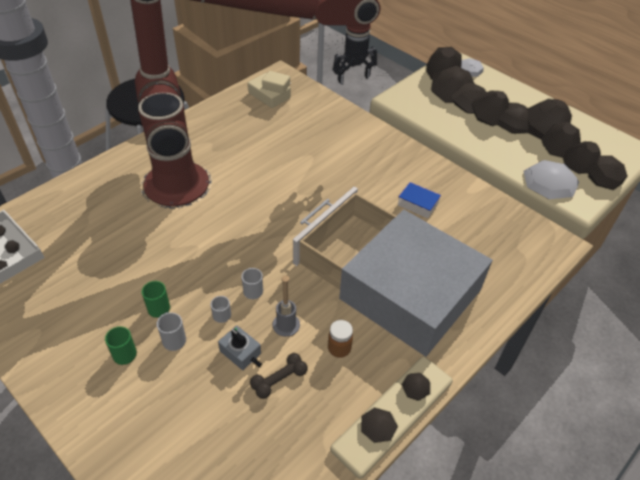

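View pics/top0.png

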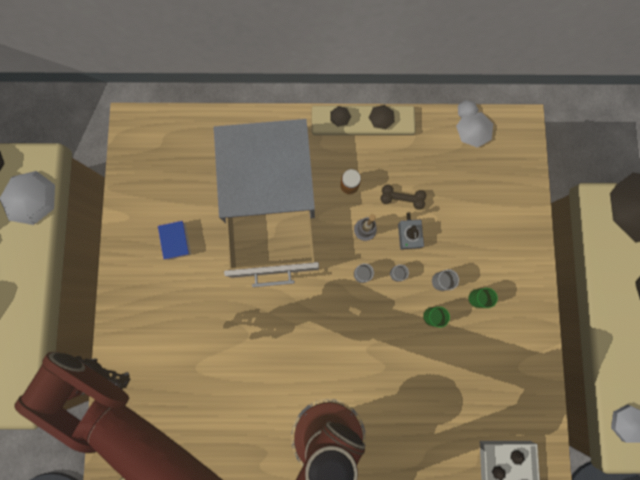

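The scene view shows the steel beakers: large at (171,332), medium (252,283), small (221,309). The brush pot is at (286,316), the switch box at (239,345), and the fossil, jar and vial box at (278,377), (341,338) and (419,200). The drawer stands open at (330,235).

Candidates for the large beaker are steel (171,332) and the green look-alikes (155,298) and (121,345). I choose the steel one.

```bash
cat >> h.py <<'E'
from scipy.optimize import least_squares
from scipy.spatial.transform import Rotation as Ro
def circ(P,r,c0):
    f=lambda c:np.hypot(P[:,0]-c[0],P[:,1]-c[1])-r
    return least_squares(f,c0,loss="soft_l1",f_scale=.001).x
def both(): 
    return [(d,cloud(d)) for d in (shot("scene"),shot("top"))]
def pts(B,c,rad,z0,z1):
    out=[]
    for d,W in B:
        m=(d["z_map"]>0)&(np.hypot(W[...,0]-c[0],W[...,1]-c[1])<rad)&(W[...,2]>z0)&(W[...,2]<z1)
        out.append(W[m])
    return out
def beak(B,c,h,r):
    res=[]
    for P in pts(B,c,r+.015,h-.005,h+.006):
        res.append((circ(P,r-.0015,P[:,:2].mean(0)).round(4) if len(P)>8 else None,len(P)))
    return res
def st():
    o=ctrl.get_obs();R=Ro.from_rotvec(o["tool_rot"]).as_matrix()
    print("t",round(o["t"],2),"p",np.round(o["tool_pos"],4),"F",np.round(o["contact_force"],1),"open",round(o["opening"],4),"grip",np.round(o["grip_force"],1),"q",np.round(o["q"],2));print(R.round(3).tolist());return o,R
E
python3 - <<'E'
from h import *
B=both()
print(beak(B,(.486,-.37),.085,.032),beak(B,(.508,-.112),.07,.029),beak(B,(.511,-.228),.055,.026))
print("pot",beak(B,(.655,-.125),.08,.026))
for P in pts(B,(.635,-.27),.05,.075,.095):
    if len(P)>8: print("bar",P.mean(0),cv2.minAreaRect(P[:,:2].astype('f')),len(P))
for P in pts(B,(.64,-.27),.08,.042,.055):
    if len(P)>8: print("box",P.mean(0),cv2.minAreaRect(P[:,:2].astype('f')),len(P))
for P in pts(B,(.655,-.125),.09,.09,.25):
    for a in np.arange(.09,.21,.02):
        Q=P[(P[:,2]>a)&(P[:,2]<a+.02)]
        if len(Q)>3: print("brush",Q.mean(0).round(4),len(Q))
for nm,z0,z1,c,rad in(("cab",.13,.14,(.75,.15),.3),("front",.116,.124,(.48,.18),.17),("handle",.09,.105,(.44,.18),.1)):
  for P in pts(B,c,rad,z0,z1):
    if len(P)>8: print(nm,P.mean(0),cv2.boxPoints(cv2.minAreaRect(P[:,:2].astype('f'))).round(3).tolist(),len(P))
st()
im=B[0][0]["image"]; cv2.imwrite("pics/c1.png",cv2.resize(im[255:405,90:310],None,fx=3.6,fy=3.6,interpolation=cv2.INTER_CUBIC)[:,:,::-1])
E
```

```text
[(array([ 0.4876, -0.3696]), 91), (array([ 0.4808, -0.3698]), 67)] [(array([ 0.5107, -0.1124]), 91), (array([ 0.5035, -0.1124]), 53)] [(array([ 0.5115, -0.2273]), 83), (array([ 0.5046, -0.228 ]), 51)]
pot [(array([ 0.6567, -0.1228]), 119), (array([ 0.6517, -0.1244]), 59)]
bar [ 0.63870905 -0.27011391  0.08524097] ((0.6387794017791748, -0.2688988745212555), (0.04178020730614662, 0.01576874405145645), 6.435654163360596) 108
bar [ 0.62985266 -0.26843082  0.08619332] ((0.6304196715354919, -0.269021213054657), (0.04190130904316902, 0.0155884874984622), 0.9990316033363342) 66
box [ 0.64349771 -0.2723996   0.04873805] ((0.6371387243270874, -0.26933813095092773), (0.09318850189447403, 0.07194218039512634), 5.1159772872924805) 609
box [ 0.62844837 -0.26784231  0.04917919] ((0.6301411390304565, -0.26883214712142944), (0.0909297987818718, 0.07068850845098495), 3.2503719329833984) 459
brush [ 0.6615 -0.1269  0.0989] 54
brush [ 0.6603 -0.1269  0.1204] 23
brush [ 0.6612 -0.1267  0.1403] 20
brush [ 0.6602 -0.1269  0.1578] 23
brush [ 0.6605 -0.1264  0.1781] 27
brush [ 0.6585 -0.1247  0.203 ] 53
brus
[... 952 characters left out ...]
, [0.5600000023841858, 0.032999999821186066], [0.5389999747276306, 0.3160000145435333]] 434
handle [0.49345748 0.17402318 0.09888016] [[0.4620000123977661, 0.23399999737739563], [0.4740000069141388, 0.10199999809265137], [0.5379999876022339, 0.1080000028014183], [0.5260000228881836, 0.23999999463558197]] 226
handle [0.47669907 0.16803    0.099615  ] [[0.4560000002384186, 0.23999999463558197], [0.46799999475479126, 0.10300000011920929], [0.5299999713897705, 0.1080000028014183], [0.5170000195503235, 0.2460000067949295]] 216
t 1.4 p [0.2392 0.5774 0.2313] F [-0.7 -0.3  0.3] open 0.0855 grip 0.0 q [ 1.06  0.05  1.61  0.    1.48 -0.12]
[[-0.924, 0.383, 0.0], [0.383, 0.924, 0.0], [0.0, 0.0, -1.0]]
```

View pics/c1.png

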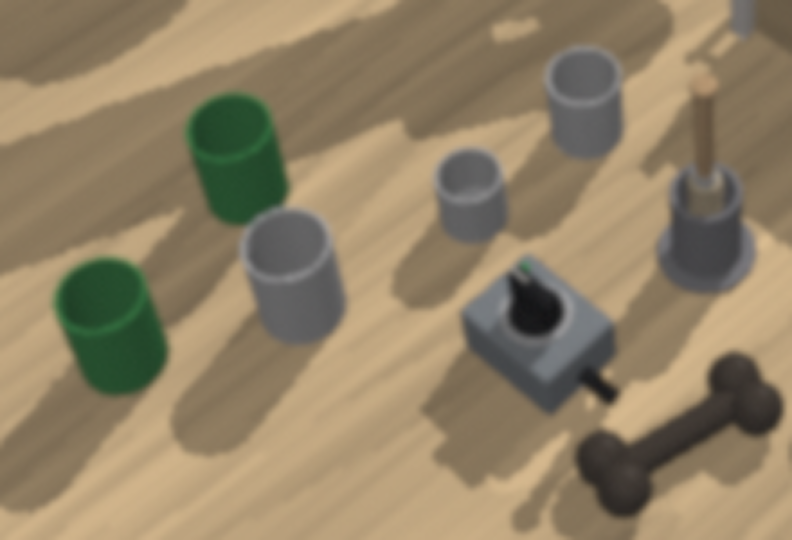

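The crop confirms my choice: the large steel beaker is at (295,275) in the crop and the two green look-alikes are beside it. The small beaker is at (470,195), the medium at (585,100), the brush and pot at (705,200), and the black switch at (535,300). I'll move above the switch and use the fingers to check the camera offset in x.

>>> {"op": "jog_arm", "data": {"commands": [0, 0, -0.2, 0, 0, -0.786, 85, 0, 0, -0.2, 0, 0, -0.786, 85, 0, 0, -0.2, 0, 0, -0.786, 85, 0, 0, -0.2, 0, 0, -0.786, 85, 0, 0, 0, 0, 0, -0.786, 85]}}

```text
t: 2.02
tool_pos: [0.2396, 0.5779, 0.281]
tool_rot: [-0.004, 3.14, 0.004]
contact_force: [0.5, -0.4, -0.3]
opening: 0.085
grip_force: 0.0
```

>>> {"op": "jog_arm", "data": {"commands": [-0.41, -0.88, 0, 0, 0, 0, 85, -0.41, -0.88, 0, 0, 0, 0, 85, -0.41, -0.88, 0, 0, 0, 0, 85, -0.41, -0.88, 0, 0, 0, 0, 85, -0.41, -0.88, 0, 0, 0, 0, 85, -0.41, -0.88, 0, 0, 0, 0, 85, -0.41, -0.88, 0, 0, 0, 0, 85, -0.41, -0.88, 0, 0, 0, 0, 85, -0.41, -0.88, 0, 0, 0, 0, 85, -0.41, -0.88, 0, 0, 0, 0, 85, -0.41, -0.88, 0, 0, 0, 0, 85, -0.41, -0.88, 0, 0, 0, 0, 85, -0.41, -0.88, 0, 0, 0, 0, 85, -0.41, -0.88, 0, 0, 0, 0, 85, -0.41, -0.88, 0, 0, 0, 0, 85, -0.41, -0.88, 0, 0, 0, 0, 85, 0, 0, 0, 0, 0, 0, 85, 0, 0, 0, 0, 0, 0, 85]}}

```text
t: 4.28
tool_pos: [0.6329, -0.2672, 0.279]
tool_rot: [-0.0, -3.141, -0.001]
contact_force: [-0.6, 0.3, 0.3]
opening: 0.0851
grip_force: 0.0
```

```bash
python3 - <<'E'
from h import *
o,R=st();p=np.array(o["tool_pos"])
for P in pts(both(),p[:2],.09,p[2]-.005,p[2]+.03):
    for s in(-1,1):
        Q=P[s*(P[:,1]-p[1])>0]-p
        if len(Q)>4: print(s,len(Q),np.percentile(Q,[3,50,97],0).round(4).tolist())
E
```

```text
t 4.28 p [ 0.6329 -0.2672  0.279 ] F [-0.6  0.3  0.3] open 0.0851 grip 0.0 q [-0.51  0.17  1.4   0.    1.57 -2.08]
[[-1.0, 0.0, -0.001], [0.0, 1.0, 0.001], [0.001, 0.001, -1.0]]
-1 29 [[-0.0024, -0.0556, 0.0144], [0.0094, -0.0486, 0.0244], [0.0146, -0.0417, 0.0292]]
1 42 [[-0.0084, 0.0416, 0.0111], [0.0054, 0.0439, 0.0226], [0.013, 0.0557, 0.0299]]
```

>>> {"op": "jog_arm", "data": {"commands": [-0.03, -0.03, 0.6, 0, 0, -0.8, 50, 0, 0, 0.6, 0, 0, 0, 50, 0, 0, 0.6, 0, 0, 0, 50, 0, 0, 0.6, 0, 0, 0, 50, 0, 0, 0.6, 0, 0, 0, 50, 0, 0, 0.6, 0, 0, 0, 50, 0, 0, 0, 0, 0, 0, 50, 0, 0, 0, 0, 0, 0, 50, 0, 0, 0, 0, 0, 0, 0, 0, 0, 0, 0, 0, 0, 0, 0, 0, 0, 0, 0, 0, 0, 0, 0, 0, 0, 0, 0, 0, 0, 0, 0, 0, 0, 0, 0, 0], "newtons": 40}}

```text
$.commands: bad value
```

```bash
python3 - <<'E'
from h import *
o,R=st();print(o["wrist_torque"])
E
```

```text
t 4.38 p [ 0.6329 -0.2663  0.2798] F [-0.1  0.3  0.4] open 0.0849 grip 0.0 q [-0.51  0.17  1.4   0.    1.57 -2.08]
[[-1.0, -0.001, 0.0], [-0.001, 1.0, -0.0], [-0.0, -0.0, -1.0]]
[-0.0346858   0.01750514 -0.01028109]
```

>>> {"op": "jog_arm", "data": {"commands": [-0.03, -0.03, 0.6, 0, 0, -0.8, 50, 0, 0, 0.6, 0, 0, 0, 50, 0, 0, 0.6, 0, 0, 0, 50, 0, 0, 0.6, 0, 0, 0, 50, 0, 0, 0.6, 0, 0, 0, 50, 0, 0, 0.6, 0, 0, 0, 50, 0, 0, 0, 0, 0, 0, 50, 0, 0, 0, 0, 0, 0, 50, 0, 0, 0, 0, 0, 0, 0, 0, 0, 0, 0, 0, 0, 0, 0, 0, 0, 0, 0, 0, 0, 0, 0, 0, 0, 0, 0, 0], "newtons": 40}}

```text
t: 5.88
tool_pos: [0.6358, -0.2687, 0.0656]
tool_rot: [-0.124, 3.137, 0.001]
contact_force: [-1.4, 3.3, 5.7]
opening: 0.0131
grip_force: 40.0
```

```bash
python3 - <<'E'
from h import *
o,R=st();print(o["wrist_torque"])
E
```

```text
t 5.88 p [ 0.6358 -0.2687  0.0656] F [-1.4  3.3  5.7] open 0.0131 grip 40.0 q [-0.51  0.34  1.57  0.    1.23 -2.16]
[[-0.997, -0.079, 0.002], [-0.079, 0.997, 0.001], [-0.002, 0.001, -1.0]]
[ 0.56951     0.22316241 -0.39016534]
```

>>> {"op": "jog_arm", "data": {"commands": [0, 0, 0, 0, 0, 0.9, 0, 0, 0, 0, 0, 0, 0.9, 0, 0, 0, 0, 0, 0, 0.9, 0, 0, 0, 0, 0, 0, 0.9, 0, 0, 0, 0, 0, 0, 0.9, 0, 0, 0, 0, 0, 0, 0.9, 0, 0, 0, 0, 0, 0, 0.9, 0, 0, 0, 0, 0, 0, 0.9, 0, 0, 0, 0, 0, 0, 0.9, 0, 0, 0, 0, 0, 0, 0.9, 0, 0, 0, 0, 0, 0, 0.9, 0, 0, 0, 0, 0, 0, 0.9, 0, 0, 0, 0, 0, 0, 0.9, 0, 0, 0, 0, 0, 0, 0.5, 0, 0, 0, 0, 0, 0, 0, 0]}}

```text
t: 7.75
tool_pos: [0.6351, -0.2698, 0.0655]
tool_rot: [1.693, 2.645, -0.002]
contact_force: [-3.4, 0.9, 5.9]
opening: 0.013
grip_force: 39.3
```

```bash
python3 - <<'E'
from h import *
o,R=st();print(o["wrist_torque"],np.arctan2(R[1,1],R[0,1]))
for P in pts(both(),(.6345,-.269),.03,.070,.095):
    if len(P)>8: print("bar",cv2.minAreaRect(P[:,:2].astype('f')),len(P))
E
```

```text
t 7.75 p [ 0.6351 -0.2698  0.0655] F [-3.4  0.9  5.9] open 0.013 grip 39.3 q [-0.51  0.34  1.57 -0.    1.23 -0.94]
[[-0.418, 0.908, 0.0], [0.908, 0.418, -0.002], [-0.002, -0.0, -1.0]]
[0.08924496 0.58245712 0.1648869 ] 0.4317571087069725
bar ((0.6392366290092468, -0.272459477186203), (0.03178408741950989, 0.03571532666683197), 83.23854064941406) 116
```

>>> {"op": "jog_arm", "data": {"commands": [0, 0, 0, 0, 0, 0.5, 0, 0, 0, 0, 0, 0, 0, 0, 0, 0, 0, 0, 0, 0, 0, 0, 0, 0, 0, 0, 0, 0]}}

```text
t: 8.35
tool_pos: [0.6353, -0.2702, 0.0656]
tool_rot: [1.756, 2.603, -0.003]
contact_force: [-3.6, -0.8, 5.6]
opening: 0.0134
grip_force: 54.3
```

```bash
python3 - <<'E'
from h import *
o,R=st();print(o["wrist_torque"],np.arctan2(R[1,1],R[0,1]))
E
```

```text
t 8.35 p [ 0.6353 -0.2702  0.0656] F [-3.6 -0.8  5.6] open 0.0134 grip 54.3 q [-0.51  0.34  1.57 -0.    1.23 -0.89]
[[-0.375, 0.927, 0.001], [0.927, 0.375, -0.003], [-0.003, -0.0, -1.0]]
[0.04656028 0.4467007  0.83194166] 0.38388890742597237
```

>>> {"op": "jog_arm", "data": {"commands": [0, 0, 0, 0, 0, 0, 70, 0, 0, 0, 0, 0, 0, 70, 0, 0, 0, 0, 0, 0, 70, 0, 0, 0, 0, 0, 0, 70, 0, 0, -0.5, 0, 0, 0, 70, 0, 0, -0.6, 0, 0, 0, 70, 0, 0, -0.6, 0, 0, 0.96, 70, 0, 0, -0.6, 0, 0, 0.96, 70, 0, 0, -0.6, 0, 0, 0.96, 70, 0, 0, -0.6, 0, 0, 0.96, 70, 0, 0, 0, 0, 0, 0, 70, 0, 0, 0, 0, 0, 0, 70]}}

```text
t: 9.85
tool_pos: [0.6345, -0.269, 0.2723]
tool_rot: [-2.223, -2.218, 0.001]
contact_force: [0.2, -0.6, -0.8]
opening: 0.07
grip_force: 0.0
```

```bash
python3 - <<'E'
from h import *
o,R=st()
B=both()
for P in pts(B,(.6345,-.269),.03,.070,.095):
    if len(P)>8: print("bar",cv2.minAreaRect(P[:,:2].astype('f')),len(P))
print(beak(B,(.486,-.37),.085,.032),beak(B,(.508,-.112),.07,.029),beak(B,(.511,-.228),.055,.026))
E
```

```text
t 9.85 p [ 0.6345 -0.269   0.2723] F [ 0.2 -0.6 -0.8] open 0.07 grip 0.0 q [-0.51  0.18  1.4  -0.    1.56 -0.51]
[[0.002, 1.0, -0.001], [1.0, -0.002, 0.001], [0.001, -0.001, -1.0]]
bar ((0.6370609402656555, -0.2692382037639618), (0.042435042560100555, 0.017011435702443123), 4.898575305938721) 118
[(array([ 0.4872, -0.3694]), 98), (array([ 0.481 , -0.3693]), 39)] [(array([ 0.5097, -0.1123]), 44), (array([ 0.5036, -0.1127]), 56)] [(array([ 0.5115, -0.2277]), 85), (array([ 0.5046, -0.2278]), 15)]
```

>>> {"op": "jog_arm", "data": {"commands": [0.6, 0.08, 0, 0, 0, 0, 70, 0.6, 0.08, 0, 0, 0, 0, 70, 0.6, 0.08, 0, 0, 0, 0, 70, 0.6, 0.07, 0, 0, 0, 0, 70, 0, 0, 0, 0, 0, 0, 70, 0, 0, 0.5, 0, 0, 0, 70, 0, 0, 0.5, 0, 0, 0, 70, 0, 0, 0.5, 0, 0, 0, 70, 0, 0, 0.55, 0, 0, 0, 70, 0, 0, 0, 0, 0, 0, 60, 0, 0, 0, 0, 0, 0, 40, 0, 0, 0, 0, 0, 0, 20, 0, 0, 0, 0, 0, 0, 5, 0, 0, 0, 0, 0, 0, 5, 0, 0, 0, 0, 0, 0, 5], "newtons": 40}}

```text
t: 11.82
tool_pos: [0.6549, -0.1255, 0.1525]
tool_rot: [2.222, 2.216, 0.002]
contact_force: [-0.4, -0.4, 5.0]
opening: 0.0128
grip_force: 39.3
```

```bash
python3 - <<'E'
from h import *
st()
E
```

```text
t 11.82 p [ 0.6549 -0.1255  0.1525] F [-0.4 -0.4  5. ] open 0.0128 grip 39.3 q [-0.3   0.2   1.58 -0.    1.35 -0.3 ]
[[0.003, 1.0, 0.003], [1.0, -0.003, -0.001], [-0.001, 0.003, -1.0]]
```

>>> {"op": "jog_arm", "data": {"commands": [0, 0, -0.5, 0, 0, 0, 5, 0, 0, -0.5, 0, 0, 0, 5, 0, 0, -0.5, 0, 0, 0, 5, 0, 0, -0.5, 0, 0, 0, 5, 0, 0, 0, 0, 0, 0, 5, 0, 0, 0, 0, 0, 0, 5]}}

```text
t: 12.58
tool_pos: [0.6532, -0.125, 0.2684]
tool_rot: [-2.223, -2.217, 0.002]
contact_force: [-0.5, 0.3, -1.1]
opening: 0.0129
grip_force: 39.1
```

```bash
cat >> h.py <<'E'
def brush(B=None):
    B=B or both();o=ctrl.get_obs();p=np.array(o["tool_pos"])
    for P,k in zip(pts(B,p[:2],.05,p[2]-.16,p[2]-.015),(-.003,.0035)):
        P=P+[k,0,0];print("lowest",P[:,2].min().round(4) if len(P) else None)
        for a in np.arange(-.16,-.015,.03):
            Q=P[(P[:,2]-p[2]>a)&(P[:,2]-p[2]<a+.03)]
            if len(Q)>3: print(" rel",(np.r_[(Q.min(0)+Q.max(0))[:2]/2,Q[:,2].mean()]-p).round(4),"mean",(Q.mean(0)-p)[:2].round(4),len(Q))
E
python3 - <<'E'
from h import *
st();B=both();brush(B)
cv2.imwrite("pics/b1.png",cv2.resize(B[0][0]["image"][180:360,190:390],None,fx=3,fy=3)[:,:,::-1])
E
```

```text
t 12.57 p [ 0.6532 -0.125   0.2684] F [-0.5  0.3 -1.1] open 0.0129 grip 39.1 q [-0.3   0.13  1.47  0.    1.54 -0.3 ]
[[0.003, 1.0, -0.002], [1.0, -0.003, 0.001], [0.001, -0.002, -1.0]]
lowest 0.1206
 rel [ 0.0011 -0.0008 -0.1367] mean [ 0.0043 -0.0033] 37
 rel [ 1.500e-03 -1.000e-04 -1.136e-01] mean [ 0.0048 -0.0031] 69
 rel [ 0.0016 -0.0007 -0.0846] mean [ 0.0048 -0.0029] 72
 rel [ 0.0006  0.0026 -0.0557] mean [ 0.0031 -0.0014] 83
 rel [-0.0001  0.0015 -0.0266] mean [0.0023 0.0001] 41
lowest 0.1213
 rel [-0.003   0.0028 -0.1382] mean [-0.0038  0.0094] 6
 rel [-0.0059  0.0053 -0.1112] mean [-0.0088  0.0069] 18
 rel [-0.0042  0.004  -0.0831] mean [-0.0084  0.0065] 19
 rel [-0.0017  0.0066 -0.0559] mean [-0.0041  0.0075] 29
 rel [-0.0004  0.0075 -0.0347] mean [-0.0011  0.0074] 4
```

View pics/b1.png

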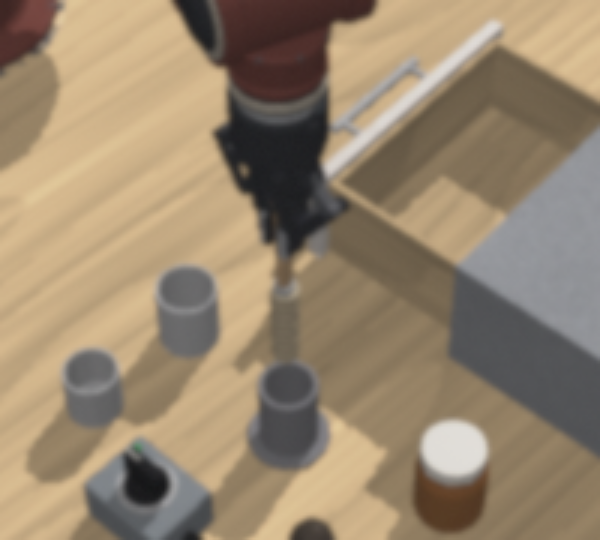

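The picture shows the brush held vertically under the gripper, just above the pot at (290,400). Next I carry it to the large beaker.

>>> {"op": "jog_arm", "data": {"commands": [-0.68, -0.47, 0, 0, 0, 0, 5, -0.68, -0.47, 0, 0, 0, 0, 5, -0.68, -0.47, 0, 0, 0, 0, 5, -0.68, -0.47, 0, 0, 0, 0, 5, -0.68, -0.47, 0, 0, 0, 0, 5, -0.68, -0.47, 0, 0, 0, 0, 5, 0, 0, 0, 0, 0, 0, 5, 0, 0, 0, 0, 0, 0, 5, 0, 0, 0, 0, 0, 0, 5]}}

```text
t: 13.8
tool_pos: [0.4845, -0.3683, 0.2697]
tool_rot: [-2.222, -2.219, -0.0]
contact_force: [0.2, 0.0, -0.9]
opening: 0.0126
grip_force: 39.2
```

```bash
python3 - <<'E'
from h import *
st();B=both();brush(B);print(beak(B,(.486,-.37),.085,.032),beak(B,(.508,-.112),.07,.029),beak(B,(.511,-.228),.055,.026))
E
```

```text
t 13.8 p [ 0.4845 -0.3683  0.2697] F [ 0.2  0.  -0.9] open 0.0126 grip 39.2 q [-0.77 -0.01  1.61  0.    1.54 -0.77]
[[0.001, 1.0, -0.0], [1.0, -0.001, 0.001], [0.001, -0.0, -1.0]]
lowest 0.123
 rel [ 0.0052  0.0014 -0.1379] mean [ 0.0065 -0.0011] 39
 rel [ 0.0026  0.0026 -0.1152] mean [ 0.0062 -0.    ] 80
 rel [ 0.0036  0.0021 -0.0841] mean [ 0.0063 -0.0012] 81
 rel [ 0.0013  0.0017 -0.056 ] mean [0.0042 0.0007] 93
 rel [ 0.0009  0.0015 -0.0275] mean [0.003  0.0006] 37
lowest 0.1288
 rel [-0.0028  0.0113 -0.1365] mean [-0.0036  0.0118] 9
 rel [-0.0002  0.0091 -0.1145] mean [-0.0013  0.0109] 27
 rel [-0.0009  0.0094 -0.0861] mean [-0.0018  0.0112] 24
 rel [ 0.0012  0.0068 -0.057 ] mean [0.0027 0.009 ] 35
[(array([ 0.4878, -0.3699]), 90), (array([ 0.481 , -0.3697]), 41)] [(array([ 0.5102, -0.1122]), 81), (array([ 0.5037, -0.1126]), 50)] [(array([ 0.5113, -0.2275]), 75), (array([ 0.5046, -0.2279]), 53)]
```

>>> {"op": "jog_arm", "data": {"commands": [0, 0, 0.37, 0, 0, 0, 5, 0, 0, 0.37, 0, 0, 0, 5, 0, 0, 0.37, 0, 0, 0, 5, 0, 0, 0.37, 0, 0, 0, 5, 0, 0, 0.37, 0, 0, 0, 5, 0, 0, 0, 0, 0, 0, 5, 0, 0, 0, 0, 0, 0, 5, 0, 0, 0, 0, 0, 0, 5]}}

```text
t: 14.9
tool_pos: [0.4845, -0.3701, 0.1608]
tool_rot: [2.223, 2.216, 0.0]
contact_force: [-0.7, -0.1, -1.1]
opening: 0.0132
grip_force: 39.2
```

>>> {"op": "jog_arm", "data": {"commands": [0, 0, 0.05, 0, 0, 0, 5, 0, 0, 0.06, 0, 0, 0, 5, 0, 0, 0, 0, 0, 0, 5, 0, 0, 0, 0, 0, 0, 5]}}

```text
t: 15.4
tool_pos: [0.4839, -0.3695, 0.1526]
tool_rot: [-2.225, -2.218, 0.0]
contact_force: [-0.3, 0.6, -0.3]
opening: 0.0129
grip_force: 39.2
```

>>> {"op": "jog_arm", "data": {"commands": [0, 0, -0.4, 0, 0, 0, 5, 0, 0, -0.4, 0, 0, 0, 5, 0, 0, -0.3, 0, 0, 0, 5, 0, 0, 0, 0, 0, 0, 5, 0, 0, 0, 0, 0, 0, 5, 0, 0, 0.4, 0, 0, 0, 5, 0, 0, 0.4, 0, 0, 0, 5, 0, 0, 0.27, 0, 0, 0, 5, 0, 0, 0, 0, 0, 0, 5, 0, 0, 0, 0, 0, 0, 5, 0, 0, 0, 0, 0, 0, 5]}}

```text
t: 16.77
tool_pos: [0.4841, -0.3697, 0.155]
tool_rot: [2.224, 2.218, 0.0]
contact_force: [0.1, 0.3, -1.1]
opening: 0.013
grip_force: 39.2
```

```bash
python3 - <<'E'
from h import *
st();B=both();print(beak(B,(.486,-.37),.085,.032),beak(B,(.508,-.112),.07,.029),beak(B,(.511,-.228),.055,.026))
E
```

```text
t 16.77 p [ 0.4841 -0.3697  0.155 ] F [ 0.1  0.3 -1.1] open 0.013 grip 39.2 q [-0.77  0.07  1.72 -0.    1.35 -0.77]
[[0.003, 1.0, 0.001], [1.0, -0.003, -0.001], [-0.001, 0.001, -1.0]]
[(array([ 0.4864, -0.3692]), 123), (array([ 0.4807, -0.3706]), 36)] [(array([ 0.5104, -0.1128]), 75), (array([ 0.5036, -0.1125]), 54)] [(array([ 0.5119, -0.2275]), 83), (array([ 0.5048, -0.2281]), 53)]
```

>>> {"op": "jog_arm", "data": {"commands": [0, 0, -0.48, 0, 0, 0, 5, 0, 0, -0.48, 0, 0, 0, 5, 0, 0, -0.48, 0, 0, 0, 5, 0, 0, -0.46, 0, 0, 0, 5, 0, 0, 0, 0, 0, 0, 5, 0.71, 0.06, 0, 0, 0, 0, 5, 0.71, 0.06, 0, 0, 0, 0, 5, 0.71, 0.06, 0, 0, 0, 0, 5, 0.71, 0.06, 0, 0, 0, 0, 5, 0.71, 0.06, 0, 0, 0, 0, 5, 0.73, 0.08, 0, 0, 0, 0, 5, 0, 0, 0, 0, 0, 0, 5, 0, 0, 0, 0, 0, 0, 5, 0, 0, 0, 0, 0, 0, 5]}}

```text
t: 18.62
tool_pos: [0.5072, -0.1136, 0.2679]
tool_rot: [-2.226, -2.216, 0.001]
contact_force: [0.4, 0.4, 0.1]
opening: 0.0128
grip_force: 39.2
```

```bash
python3 - <<'E'
from h import *
st();B=both();brush(B);print(beak(B,(.486,-.37),.085,.032),beak(B,(.508,-.112),.07,.029),beak(B,(.511,-.228),.055,.026))
E
```

```text
t 18.62 p [ 0.5072 -0.1136  0.2679] F [0.4 0.4 0.1] open 0.0128 grip 39.2 q [-0.36 -0.22  1.81 -0.    1.55 -0.36]
[[0.004, 1.0, -0.001], [1.0, -0.004, 0.0], [0.0, -0.001, -1.0]]
lowest 0.1182
 rel [ 0.0012  0.0017 -0.1378] mean [ 0.0053 -0.0013] 32
 rel [-0.0008 -0.0006 -0.1142] mean [ 0.0049 -0.0025] 74
 rel [ 0.0019  0.0009 -0.0846] mean [ 0.0053 -0.0022] 66
 rel [ 0.0014  0.0019 -0.0562] mean [ 0.0032 -0.0011] 83
 rel [-0.0008  0.0003 -0.0267] mean [ 0.002  -0.0001] 34
lowest 0.1333
 rel [-0.011   0.0046 -0.1338] mean [-0.011   0.0054] 4
 rel [-0.0077  0.0047 -0.1137] mean [-0.0086  0.0073] 6
 rel [-0.0063  0.0072 -0.0859] mean [-0.0081  0.0091] 11
 rel [-0.0065  0.0081 -0.0589] mean [-0.0076  0.0093] 8
[(array([ 0.4878, -0.37  ]), 109), (array([ 0.481 , -0.3697]), 63)] [(array([ 0.5096, -0.1117]), 84), (array([ 0.5041, -0.113 ]), 10)] [(array([ 0.5112, -0.2274]), 79), (None, 4)]
```

>>> {"op": "jog_arm", "data": {"commands": [0, 0, 0.38, 0, 0, 0, 5, 0, 0, 0.38, 0, 0, 0, 5, 0, 0, 0.38, 0, 0, 0, 5, 0, 0, 0.38, 0, 0, 0, 5, 0, 0, 0.37, 0, 0, 0, 5, 0, 0, 0, 0, 0, 0, 5, 0, 0, 0, 0, 0, 0, 5, 0, 0, 0, 0, 0, 0, 5]}}

```text
t: 19.73
tool_pos: [0.5083, -0.1132, 0.1566]
tool_rot: [2.224, 2.216, 0.001]
contact_force: [1.0, -0.3, -0.2]
opening: 0.0129
grip_force: 39.2
```

Go 2 mm lower, then stroke up, down, and check.

>>> {"op": "jog_arm", "data": {"commands": [0, 0, 0.04, 0, 0, 0, 5, 0, 0, 0, 0, 0, 0, 5, 0, 0, 0, 0, 0, 0, 5, 0, 0, -0.4, 0, 0, 0, 5, 0, 0, -0.5, 0, 0, 0, 5, 0, 0, 0, 0, 0, 0, 5, 0, 0, 0, 0, 0, 0, 5, 0, 0, 0.4, 0, 0, 0, 5, 0, 0, 0.5, 0, 0, 0, 5, 0, 0, 0, 0, 0, 0, 5, 0, 0, 0, 0, 0, 0, 5, 0, 0, 0, 0, 0, 0, 5]}}

```text
t: 21.22
tool_pos: [0.5073, -0.1127, 0.1526]
tool_rot: [-2.224, -2.218, 0.0]
contact_force: [0.7, 0.1, -0.4]
opening: 0.0131
grip_force: 39.2
```

```bash
python3 - <<'E'
from h import *
st();B=both();print(beak(B,(.486,-.37),.085,.032),beak(B,(.508,-.112),.07,.029),beak(B,(.511,-.228),.055,.026))
E
```

```text
t 21.23 p [ 0.5073 -0.1127  0.1526] F [ 0.7  0.1 -0.4] open 0.0131 grip 39.2 q [-0.36 -0.14  1.93 -0.    1.35 -0.36]
[[0.003, 1.0, -0.0], [1.0, -0.003, 0.0], [0.0, -0.0, -1.0]]
[(array([ 0.4877, -0.3694]), 111), (array([ 0.4809, -0.3696]), 73)] [(array([ 0.5094, -0.1119]), 91), (array([ 0.4573, -0.0894]), 11)] [(array([ 0.5123, -0.2276]), 79), (array([ 0.4776, -0.2663]), 12)]
```

>>> {"op": "jog_arm", "data": {"commands": [0, 0, -0.48, 0, 0, 0, 5, 0, 0, -0.48, 0, 0, 0, 5, 0, 0, -0.48, 0, 0, 0, 5, 0, 0, -0.48, 0, 0, 0, 5, 0, 0, 0, 0, 0, 0, 5, -0.64, 0.01, 0, 0, 0, 0, 5, -0.64, 0, 0, 0, 0, 0, 5, -0.64, 0, 0, 0, 0, 0, 5, 0, 0, 0, 0, 0, 0, 5, 0, 0, 0, 0, 0, 0, 5, 0, 0, 0, 0, 0, 0, 5]}}

```text
t: 22.7
tool_pos: [0.5077, -0.2269, 0.2673]
tool_rot: [-2.223, -2.219, -0.0]
contact_force: [-0.6, 0.2, -0.4]
opening: 0.0133
grip_force: 39.2
```

```bash
python3 - <<'E'
from h import *
st();B=both();brush(B);print(beak(B,(.486,-.37),.085,.032),beak(B,(.508,-.112),.07,.029),beak(B,(.511,-.228),.055,.026))
E
```

```text
t 22.7 p [ 0.5077 -0.2269  0.2673] F [-0.6  0.2 -0.4] open 0.0133 grip 39.2 q [-0.55 -0.13  1.73  0.    1.54 -0.55]
[[0.002, 1.0, -0.001], [1.0, -0.002, 0.001], [0.001, -0.001, -1.0]]
lowest 0.1216
 rel [ 0.0027  0.0015 -0.1363] mean [ 0.0049 -0.0005] 34
 rel [ 0.0032  0.0024 -0.1137] mean [ 0.0061 -0.0004] 73
 rel [ 0.0005  0.003  -0.0841] mean [ 0.005  -0.0012] 75
 rel [ 0.0009  0.0032 -0.0553] mean [ 0.0043 -0.0002] 86
 rel [ 0.0018  0.0032 -0.0285] mean [0.002 0.001] 38
lowest 0.1336
[(array([ 0.4872, -0.3698]), 107), (array([ 0.481 , -0.3699]), 15)] [(array([ 0.51  , -0.1125]), 80), (array([ 0.5035, -0.1125]), 54)] [(array([ 0.5119, -0.2277]), 72), (array([ 0.5047, -0.2281]), 21)]
```

>>> {"op": "jog_arm", "data": {"commands": [0, 0, 0.38, 0, 0, 0, 5, 0, 0, 0.38, 0, 0, 0, 5, 0, 0, 0.38, 0, 0, 0, 5, 0, 0, 0.38, 0, 0, 0, 5, 0, 0, 0.37, 0, 0, 0, 5, 0, 0, 0, 0, 0, 0, 5, 0, 0, 0, 0, 0, 0, 5, 0, 0, 0, 0, 0, 0, 5]}}

```text
t: 23.8
tool_pos: [0.5085, -0.2283, 0.1561]
tool_rot: [2.223, 2.217, 0.001]
contact_force: [0.7, -0.4, -1.3]
opening: 0.0132
grip_force: 39.2
```

>>> {"op": "jog_arm", "data": {"commands": [0, 0, 0.04, 0, 0, 0, 5, 0, 0, 0, 0, 0, 0, 5, 0, 0, 0, 0, 0, 0, 5, 0, 0, -0.4, 0, 0, 0, 5, 0, 0, -0.4, 0, 0, 0, 5, 0, 0, 0, 0, 0, 0, 5, 0, 0, 0, 0, 0, 0, 5, 0, 0, 0.4, 0, 0, 0, 5, 0, 0, 0.4, 0, 0, 0, 5, 0, 0, 0, 0, 0, 0, 5, 0, 0, 0, 0, 0, 0, 5, 0, 0, 0, 0, 0, 0, 5]}}

```text
t: 25.3
tool_pos: [0.508, -0.2281, 0.1527]
tool_rot: [2.224, 2.218, 0.0]
contact_force: [0.0, -0.1, -0.6]
opening: 0.0128
grip_force: 39.3
```

```bash
python3 - <<'E'
from h import *
st();B=both();print(beak(B,(.511,-.228),.055,.026), beak(B,(.655,-.125),.08,.026))
E
```

```text
t 25.3 p [ 0.508  -0.2281  0.1527] F [ 0.  -0.1 -0.6] open 0.0128 grip 39.3 q [-0.56 -0.05  1.85 -0.    1.34 -0.55]
[[0.003, 1.0, 0.001], [1.0, -0.003, -0.0], [-0.0, 0.001, -1.0]]
[(array([ 0.51  , -0.2271]), 88), (array([ 0.5056, -0.2291]), 17)] [(array([ 0.6577, -0.1236]), 107), (array([ 0.6509, -0.1241]), 66)]
```

>>> {"op": "jog_arm", "data": {"commands": [0, 0, -0.5, 0, 0, 0, 5, 0, 0, -0.5, 0, 0, 0, 5, 0, 0, -0.5, 0, 0, 0, 5, 0, 0, -0.5, 0, 0, 0, 5, 0, 0, 0, 0, 0, 0, 5, 0.43, 0.61, 0, 0, 0, 0, 5, 0.43, 0.61, 0, 0, 0, 0, 5, 0.43, 0.61, 0, 0, 0, 0, 5, 0.44, 0.6, 0, 0, 0, 0, 5, 0, 0, 0, 0, 0, 0, 5, 0, 0, 0, 0, 0, 0, 5, 0, 0, 0, 0, 0, 0, 5]}}

```text
t: 26.9
tool_pos: [0.653, -0.1253, 0.2716]
tool_rot: [-2.226, -2.216, 0.001]
contact_force: [0.4, 0.6, -1.0]
opening: 0.0128
grip_force: 39.5
```

```bash
python3 - <<'E'
from h import *
st();B=both();brush(B);print(beak(B,(.655,-.125),.08,.026))
E
```

```text
t 26.9 p [ 0.653  -0.1253  0.2716] F [ 0.4  0.6 -1. ] open 0.0128 grip 39.5 q [-0.3   0.13  1.47 -0.    1.55 -0.3 ]
[[0.004, 1.0, -0.001], [1.0, -0.004, 0.0], [0.0, -0.001, -1.0]]
lowest 0.129
 rel [ 0.0033  0.0034 -0.1355] mean [ 0.0058 -0.0001] 23
 rel [ 0.0002 -0.0005 -0.1149] mean [ 0.0047 -0.0033] 70
 rel [ 0.002  -0.0005 -0.085 ] mean [ 0.005 -0.003] 75
 rel [ 0.0009  0.0012 -0.0547] mean [ 0.0035 -0.001 ] 92
 rel [ 0.0014  0.0025 -0.027 ] mean [0.0019 0.0002] 35
lowest 0.1316
 rel [-0.0064  0.0051 -0.1369] mean [-0.0088  0.005 ] 6
 rel [-0.0047  0.0051 -0.1141] mean [-0.0078  0.0075] 16
 rel [-0.0048  0.0054 -0.0856] mean [-0.0077  0.008 ] 20
 rel [-0.0018  0.0071 -0.0538] mean [-0.004   0.0082] 31
 rel [-0.0023  0.0057 -0.033 ] mean [-0.0033  0.0066] 7
[(array([ 0.6584, -0.1243]), 109), (None, 6)]
```

Lower the brush so its tip is about 1–2 mm above the pot floor (TCP about 0.1545), then release.

>>> {"op": "jog_arm", "data": {"commands": [0.02, 0.02, 0.4, 0, 0, 0, 5, 0, 0, 0.4, 0, 0, 0, 5, 0, 0, 0.4, 0, 0, 0, 5, 0, 0, 0.4, 0, 0, 0, 5, 0, 0, 0.35, 0, 0, 0, 5, 0, 0, 0, 0, 0, 0, 5, 0, 0, 0, 0, 0, 0, 5, 0, 0, 0, 0, 0, 0, 5]}}

```text
t: 28.0
tool_pos: [0.6559, -0.1237, 0.1569]
tool_rot: [2.223, 2.216, 0.002]
contact_force: [-0.4, -0.6, -0.8]
opening: 0.013
grip_force: 39.5
```

>>> {"op": "jog_arm", "data": {"commands": [0, 0, 0.05, 0, 0, 0, 5, 0, 0, 0, 0, 0, 0, 5, 0, 0, 0, 0, 0, 0, 18, 0, 0, 0, 0, 0, 0, 22, 0, 0, 0, 0, 0, 0, 30, 0, 0, 0, 0, 0, 0, 45, 0, 0, 0, 0, 0, 0, 60, 0, 0, -0.3, 0, 0, 0, 70, 0, 0, -0.5, 0, 0, 0, 80, 0, 0, -0.6, 0, 0, 0, 85, 0, 0, -0.6, 0, 0, 0, 85, 0, 0, 0, 0, 0, 0, 85, 0, 0, 0, 0, 0, 0, 85]}}

```text
t: 29.62
tool_pos: [0.655, -0.1234, 0.2724]
tool_rot: [2.225, 2.218, 0.0]
contact_force: [-0.4, 0.0, -0.0]
opening: 0.0849
grip_force: 0.0
```

```bash
python3 - <<'E'
from h import *
st();B=both()
for P,k in zip(pts(B,(.654,-.124),.06,.09,.215),(-.003,.0035)):
    for a in np.arange(.09,.21,.03):
        Q=P[(P[:,2]>a)&(P[:,2]<a+.03)]
        if len(Q)>3: print("brush",(Q.mean(0)+[k,0,0]).round(4),len(Q))
print(beak(B,(.486,-.37),.085,.032),beak(B,(.508,-.112),.07,.029),beak(B,(.511,-.228),.055,.026))
# drawer: inside floor, front, cabinet front edge
d,W=B[1];W=W+[.0035,0,0]
for y in(.08,.12,.18,.24,.28):
    m=(abs(W[...,1]-y)<.012)&(W[...,0]>.4)&(W[...,0]<.7);P=W[m];z=P[:,2]
    f=P[(z>.112)&(z<.124)&(P[:,0]<.58)];c=P[(z>.128)];fl=P[(abs(z-.022)<.006)&(P[:,0]>.48)]
    print(y,"front",f[:,0].min().round(3),f[:,0].max().round(3),"cab",c[:,0].min().round(3),"floor",(fl[:,0].min().round(3),fl[:,0].max().round(3),fl[:,2].mean().round(4)) if len(fl) else None)
m=(abs(W[...,0]-.56)<.015)&(W[...,1]>-.0)&(W[...,1]<.36);P=W[m]
fl=P[abs(P[:,2]-.022)<.006];wl=P[(P[:,2]>.106)&(P[:,2]<.118)]
print("floor y",fl[:,1].min(),fl[:,1].max(),"walls",np.sort(wl[:,1]).round(3)[[0,3,-4,-1]], wl[wl[:,1]<.15][:,1].max(), wl[wl[:,1]>.2][:,1].min())
cv2.imwrite("pics/t2.png",cv2.resize(d["image"][150:310,200:470],None,fx=2.9,fy=2.9)[:,:,::-1])
E
```

```text
t 29.62 p [ 0.655  -0.1234  0.2724] F [-0.4  0.  -0. ] open 0.0849 grip 0.0 q [-0.3   0.13  1.46 -0.    1.55 -0.29]
[[0.003, 1.0, 0.0], [1.0, -0.003, -0.0], [-0.0, 0.0, -1.0]]
brush [ 0.6575 -0.1235  0.1012] 63
brush [ 0.6572 -0.1231  0.1329] 33
brush [ 0.6579 -0.1233  0.1644] 40
brush [ 0.6556 -0.1215  0.1992] 64
brush [ 0.6545 -0.1191  0.1027] 17
brush [ 0.6503 -0.1185  0.1377] 8
brush [ 0.6508 -0.1172  0.165 ] 10
brush [ 0.654  -0.1185  0.2042] 30
[(array([ 0.4873, -0.3695]), 104), (array([ 0.4809, -0.3698]), 65)] [(array([ 0.5103, -0.112 ]), 80), (None, 0)] [(array([ 0.5113, -0.2279]), 81), (array([ 0.5048, -0.2279]), 45)]
0.08 front 0.513 0.535 cab 0.691 floor (np.float64(0.515), np.float64(0.7), np.float64(0.021))
0.12 front 0.51 0.532 cab 0.686 floor (np.float64(0.512), np.float64(0.7), np.float64(0.0212))
0.18 front 0.504 0.526 cab 0.681 floor (np.float64(0.505), np.float64(0.7), np.float64(0.0212))
0.24 front 0.499 0.52 cab 0.675 floor (np.float64(0.499), np.float64(0.698), np.float64(0.0211))
0.28 front 0.496 0.517 cab 0.672 floor (np.float64(0.495), np.float64(0.696), np.float64(0.0212))
floor y 0.05312349650263548 0.30162543345480325 walls [0.046 0.049 0.304 0.305] 0.05197088070511817 0.29834637535459807
```

View pics/t2.png

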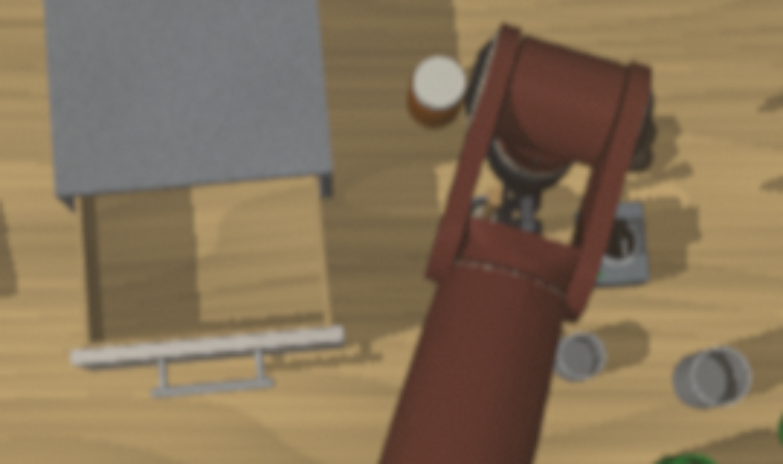

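The brush stands back in its pot; in the crop it is hidden by the arm at (520,200). The drawer is open about 0.16 m and empty, with its front at (205,345). Next is the medium beaker.

>>> {"op": "jog_arm", "data": {"commands": [0.05, -0.62, 0, 0, 0, 0, 85, 0.05, -0.62, 0, 0, 0, 0, 85, 0.05, -0.62, 0, 0, 0, 0, 85, 0.04, -0.61, 0, 0, 0, 0, 85, 0, 0, 0, 0, 0, 0, 85, 0, 0, 0.6, 0, 0, 0, 85, 0, 0, 0.6, 0, 0, 0, 85, 0, 0, 0.6, 0, 0, 0, 85, 0, 0, 0.5, 0, 0, 0, 85, 0, 0, 0, 0, 0, 0, 85, 0, 0, 0, 0, 0, 0, 85]}}

```text
t: 31.1
tool_pos: [0.5078, -0.1118, 0.135]
tool_rot: [2.224, 2.218, 0.001]
contact_force: [0.3, 0.2, 0.5]
opening: 0.0848
grip_force: 0.0
```

```bash
python3 - <<'E'
from h import *
st();B=both();print(beak(B,(.486,-.37),.085,.032),beak(B,(.508,-.112),.07,.029),beak(B,(.511,-.228),.055,.026))
E
```

```text
t 31.1 p [ 0.5078 -0.1118  0.135 ] F [0.3 0.2 0.5] open 0.0848 grip 0.0 q [-0.36 -0.12  1.95  0.    1.31 -0.36]
[[0.003, 1.0, 0.001], [1.0, -0.003, -0.0], [-0.0, 0.001, -1.0]]
[(array([ 0.4877, -0.3697]), 108), (array([ 0.481 , -0.3699]), 64)] [(array([ 0.5103, -0.1125]), 86), (None, 8)] [(array([ 0.5112, -0.2277]), 75), (array([ 0.5048, -0.2279]), 14)]
```

Down 0.101, close, lift.

>>> {"op": "jog_arm", "data": {"commands": [0, 0, 0.45, 0, 0, 0, 85, 0, 0, 0.45, 0, 0, 0, 85, 0, 0, 0.45, 0, 0, 0, 85, 0, 0, 0.34, 0, 0, 0, 85, 0, 0, 0, 0, 0, 0, 85, 0, 0, 0, 0, 0, 0, 70, 0, 0, 0, 0, 0, 0, 60, 0, 0, 0, 0, 0, 0, 50, 0, 0, 0, 0, 0, 0, 50, 0, 0, 0, 0, 0, 0, 50, 0, 0, 0, 0, 0, 0, 50], "newtons": 40}}

```text
t: 32.58
tool_pos: [0.5082, -0.1121, 0.0347]
tool_rot: [2.223, 2.216, 0.002]
contact_force: [-0.5, 0.8, 6.8]
opening: 0.0569
grip_force: 43.4
```

>>> {"op": "jog_arm", "data": {"commands": [0, 0, -0.5, 0, 0, 0, 50, 0, 0, -0.65, 0, 0, 0, 50, 0, 0, -0.65, 0, 0, 0, 50, 0, 0, -0.65, 0, 0, 0, 50, 0, 0, -0.65, 0, 0, 0, 50, 0.68, 0.16, 0, 0, 0, 0, 50, 0.68, 0.16, 0, 0, 0, 0, 50, 0.68, 0.16, 0, 0, 0, 0, 50, 0.68, 0.16, 0, 0, 0, 0, 50, 0.68, 0.16, 0, 0, 0, 0, 50, 0.68, 0.16, 0, 0, 0, 0, 50, 0.68, 0.16, 0, 0, 0, 0, 50, 0.68, 0.16, 0, 0, 0, 0, 50, 0.68, 0.16, 0, 0, 0, 0, 50, 0, 0, 0, 0, 0, -0.88, 50, 0, 0, 0, 0, 0, 0, 50, 0, 0, 0, 0, 0, 0, 50]}}

```text
t: 34.7
tool_pos: [0.5941, 0.255, 0.2183]
tool_rot: [-2.127, -2.312, 0.001]
contact_force: [-0.9, -0.3, -1.6]
opening: 0.0571
grip_force: 43.8
```

```bash
python3 - <<'E'
from h import *
o,R=st();p=np.array(o["tool_pos"]);B=both()
print(beak([(d,W-[0,0,p[2]-.035]) for d,W in B],p,.07,.029))
print(beak(B,(.486,-.37),.085,.032),beak(B,(.511,-.228),.055,.026))
for t in[(.596,.2557),(.61,.1),(.603,.178)]: print(R.T@(np.r_[t,.058]-p)/.06)
cv2.imwrite("pics/s3.png",cv2.resize(B[0][0]["image"][120:300,260:500],None,fx=3,fy=3)[:,:,::-1])
E
```

```text
t 34.7 p [0.5941 0.255  0.2183] F [-0.9 -0.3 -1.6] open 0.0571 grip 43.8 q [ 0.29  0.11  1.57 -0.    1.46  0.21]
[[-0.083, 0.997, -0.001], [0.997, 0.083, -0.0], [-0.0, -0.001, -1.0]]
[(array([0.5957, 0.2532]), 102), (None, 0)]
[(array([ 0.4875, -0.3694]), 106), (array([ 0.4808, -0.37  ]), 65)] [(array([ 0.5113, -0.2276]), 79), (array([ 0.5049, -0.2281]), 51)]
[0.00995936 0.03371529 2.67183264]
[-2.59545702  0.05029222  2.6721952 ]
[-1.2902575   0.0422118   2.67201343]
```

View pics/s3.png

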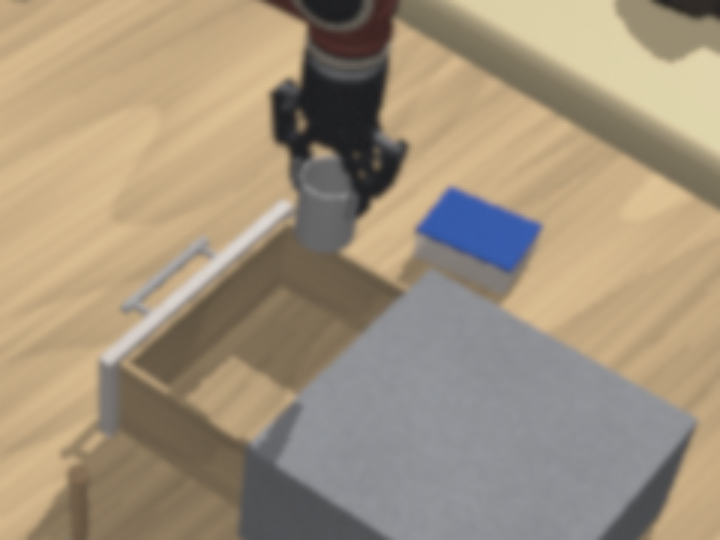

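The beaker hangs upright over the far end of the drawer at (325,215). Lowering it.

>>> {"op": "jog_arm", "data": {"commands": [0, 0.03, 0.5, 0, 0, 0, 50, 0, 0, 0.5, 0, 0, 0, 50, 0, 0, 0.5, 0, 0, 0, 50, 0, 0, 0.5, 0, 0, 0, 50, 0, 0, 0.3, 0, 0, 0, 50, 0, 0, 0.2, 0, 0, 0, 50, 0, 0, 0, 0, 0, 0, 50, 0, 0, 0, 0, 0, 0, 50, 0, 0, 0, 0, 0, 0, 50]}}

```text
t: 35.92
tool_pos: [0.5971, 0.2558, 0.0702]
tool_rot: [2.124, 2.313, 0.003]
contact_force: [-0.6, 0.4, -1.6]
opening: 0.0569
grip_force: 43.8
```

>>> {"op": "jog_arm", "data": {"commands": [0, 0, 0.1, 0, 0, 0, 50, 0, 0, 0.08, 0, 0, 0, 50, 0, 0, 0, 0, 0, 0, 50, 0, 0, 0, 0, 0, 0, 50]}}

```text
t: 36.42
tool_pos: [0.596, 0.2555, 0.0577]
tool_rot: [-2.125, -2.314, 0.001]
contact_force: [-0.8, 0.2, -1.5]
opening: 0.0571
grip_force: 43.8
```

>>> {"op": "jog_arm", "data": {"commands": [0, 0, 0.01, 0, 0, 0, 60, 0, 0, 0, 0, 0, 0, 64, 0, 0, 0, 0, 0, 0, 72, 0, 0, 0, 0, 0, 0, 80, 0, 0, -0.3, 0, 0, 0, 80, 0, 0, -0.5, 0, 0, 0, 80, 0, 0, -0.7, 0, 0, 0, 80, 0, 0, -0.7, 0, 0, 0, 80, 0, 0, -0.5, 0, 0, 0, 80, 0, 0, 0, 0, 0, 0, 80, 0, 0, 0, 0, 0, 0, 80]}}

```text
t: 37.8
tool_pos: [0.5957, 0.2554, 0.2188]
tool_rot: [-2.125, -2.314, 0.001]
contact_force: [-0.8, 0.0, -0.6]
opening: 0.08
grip_force: 0.0
```

```bash
python3 - <<'E'
from h import *
o,R=st();p=np.array(o["tool_pos"]);B=both()
print("placed",beak(B,(.596,.2557),.092,.029))
print(beak(B,(.486,-.37),.085,.032),beak(B,(.511,-.228),.055,.026))
print(R.T@(np.array([.508,-.2278,.14])-p)/.06)
E
```

```text
t 37.8 p [0.5957 0.2554 0.2188] F [-0.8  0.  -0.6] open 0.08 grip 0.0 q [ 0.29  0.11  1.57 -0.    1.46  0.21]
[[-0.085, 0.996, -0.001], [0.996, 0.085, -0.0], [-0.0, -0.001, -1.0]]
placed [(array([0.5982, 0.2546]), 79), (array([0.5919, 0.2547]), 16)]
[(array([ 0.4875, -0.3695]), 95), (array([ 0.4808, -0.3698]), 65)] [(array([ 0.5114, -0.2276]), 79), (array([ 0.5048, -0.2278]), 49)]
[-7.90008904 -2.13970387  1.31602138]
```

>>> {"op": "jog_arm", "data": {"commands": [-0.72, -0.19, 0, 0, 0, 0, 85, -0.72, -0.19, 0, 0, 0, 0, 85, -0.72, -0.2, 0, 0, 0, 0, 85, -0.72, -0.19, 0, 0, 0, 0, 85, -0.72, -0.2, 0, 0, 0, 0, 85, -0.72, -0.19, 0, 0, 0, 0, 85, -0.72, -0.2, 0, 0, 0, 0, 85, -0.72, -0.19, 0, 0, 0, 0, 85, -0.72, -0.2, 0, 0, 0, 0, 85, -0.72, -0.19, 0, 0, 0, 0, 85, -0.7, -0.2, 0, 0, 0, 0, 85, 0, 0, 0.5, 0, 0, 0, 85, 0, 0, 0.5, 0, 0, 0, 85, 0, 0, 0.5, 0, 0, 0, 85, 0, 0, 0, 0, 0, 0, 85, 0, 0, 0, 0, 0, 0, 85]}}

```text
t: 39.9
tool_pos: [0.5086, -0.2277, 0.1297]
tool_rot: [2.125, 2.314, -0.0]
contact_force: [-0.0, -0.7, -0.1]
opening: 0.0852
grip_force: 0.0
```

```bash
python3 - <<'E'
from h import *
o,R=st();p=np.array(o["tool_pos"]);B=both()
print("placed",beak(B,(.596,.2557),.092,.029))
print(beak(B,(.486,-.37),.085,.032),beak(B,(.511,-.228),.055,.026))
print(R.T@(np.array([.508,-.2278,.026])-p)/.06)
E
```

```text
t 39.9 p [ 0.5086 -0.2277  0.1297] F [-0.  -0.7 -0.1] open 0.0852 grip 0.0 q [-0.55 -0.02  1.86 -0.    1.3  -0.64]
[[-0.085, 0.996, 0.0], [0.996, 0.085, -0.0], [-0.0, 0.0, -1.0]]
placed [(array([0.5983, 0.2542]), 77), (array([0.5914, 0.2542]), 60)]
[(array([ 0.487 , -0.3694]), 98), (array([ 0.4815, -0.3701]), 25)] [(array([ 0.5118, -0.2279]), 89), (array([ 0.5056, -0.2287]), 10)]
[-6.23830194e-04 -1.02553810e-02  1.72775639e+00]
```

>>> {"op": "jog_arm", "data": {"commands": [0, 0, 0.5, 0, 0, 0, 85, 0, 0, 0.5, 0, 0, 0, 85, 0, 0, 0.45, 0, 0, 0, 85, 0, 0, 0.27, 0, 0, 0, 85, 0, 0, 0, 0, 0, 0, 85, 0, 0, 0, 0, 0, 0, 65, 0, 0, 0, 0, 0, 0, 54, 0, 0, 0, 0, 0, 0, 44, 0, 0, 0, 0, 0, 0, 44, 0, 0, 0, 0, 0, 0, 44, 0, 0, 0, 0, 0, 0, 44], "newtons": 40}}

```text
t: 41.38
tool_pos: [0.5097, -0.2284, 0.028]
tool_rot: [2.123, 2.312, 0.001]
contact_force: [-0.9, 0.6, 5.3]
opening: 0.0512
grip_force: 42.3
```

>>> {"op": "jog_arm", "data": {"commands": [0, 0, -0.5, 0, 0, 0, 44, 0, 0, -0.65, 0, 0, 0, 44, 0, 0, -0.65, 0, 0, 0, 44, 0, 0, -0.7, 0, 0, 0, 44, 0, 0, -0.7, 0, 0, 0, 44, 0.73, 0.24, 0, 0, 0, 0, 44, 0.73, 0.24, 0, 0, 0, 0, 44, 0.73, 0.24, 0, 0, 0, 0, 44, 0.73, 0.24, 0, 0, 0, 0, 44, 0.73, 0.23, 0, 0, 0, 0, 44, 0.74, 0.23, 0, 0, 0, 0, 44, 0.74, 0.24, 0, 0, 0, 0, 44, 0.74, 0.24, 0, 0, 0, 0, 44, 0.74, 0.23, 0, 0, 0, 0, 44, 0, 0, 0, 0, 0, 0, 44, 0, 0, 0, 0, 0, 0, 44]}}

```text
t: 43.38
tool_pos: [0.6017, 0.178, 0.2174]
tool_rot: [-2.124, -2.314, 0.002]
contact_force: [0.4, 0.2, -1.7]
opening: 0.0513
grip_force: 42.5
```

```bash
python3 - <<'E'
from h import *
o,R=st();p=np.array(o["tool_pos"]);B=both()
print("held",beak([(d,W-[0,0,p[2]-.028]) for d,W in B],p,.055,.026))
print(beak(B,(.486,-.37),.085,.032),beak(B,(.597,.2557),.092,.029))
print(R.T@(np.array([.603,.178,.051])-p)/.06)
E
```

```text
t 43.38 p [0.6017 0.178  0.2174] F [ 0.4  0.2 -1.7] open 0.0513 grip 42.5 q [ 0.17  0.07  1.62 -0.    1.45  0.08]
[[-0.085, 0.996, -0.001], [0.996, 0.085, -0.001], [-0.001, -0.001, -1.0]]
held [(array([0.6033, 0.1775]), 85), (None, 3)]
[(array([ 0.4873, -0.3695]), 102), (array([ 0.481, -0.37 ]), 64)] [(array([0.5979, 0.2544]), 78), (array([0.5913, 0.255 ]), 32)]
[-1.35956826e-04  2.52445793e-02  2.77362054e+00]
```

>>> {"op": "jog_arm", "data": {"commands": [0, 0.02, 0.5, 0, 0, 0, 44, 0, 0, 0.5, 0, 0, 0, 44, 0, 0, 0.5, 0, 0, 0, 44, 0, 0, 0.5, 0, 0, 0, 44, 0, 0, 0.4, 0, 0, 0, 44, 0, 0, 0.2, 0, 0, 0, 44, 0, 0, 0, 0, 0, 0, 44, 0, 0, 0, 0, 0, 0, 44, 0, 0, 0, 0, 0, 0, 44]}}

```text
t: 44.6
tool_pos: [0.6043, 0.1786, 0.0637]
tool_rot: [2.124, 2.313, 0.003]
contact_force: [0.6, 0.4, -1.6]
opening: 0.0513
grip_force: 42.5
```

>>> {"op": "jog_arm", "data": {"commands": [0, 0, 0.1, 0, 0, 0, 44, 0, 0, 0.09, 0, 0, 0, 44, 0, 0, 0, 0, 0, 0, 44, 0, 0, 0, 0, 0, 0, 44]}}

```text
t: 45.1
tool_pos: [0.6031, 0.1784, 0.0504]
tool_rot: [-2.125, -2.314, 0.001]
contact_force: [0.2, 0.2, -2.0]
opening: 0.0514
grip_force: 42.5
```

>>> {"op": "jog_arm", "data": {"commands": [0, 0, 0.01, 0, 0, 0, 54, 0, 0, 0, 0, 0, 0, 58, 0, 0, 0, 0, 0, 0, 66, 0, 0, 0, 0, 0, 0, 76, 0, 0, -0.3, 0, 0, 0, 78, 0, 0, -0.5, 0, 0, 0, 80, 0, 0, -0.7, 0, 0, 0, 80, 0, 0, -0.7, 0, 0, 0, 80, 0, 0, -0.6, 0, 0, 0, 80, 0, 0, 0, 0, 0, 0, 80, 0, 0, 0, 0, 0, 0, 80]}}

```text
t: 46.48
tool_pos: [0.6031, 0.1784, 0.2182]
tool_rot: [-2.125, -2.314, -0.0]
contact_force: [-0.9, 0.6, -0.5]
opening: 0.0801
grip_force: 0.0
```

```bash
python3 - <<'E'
from h import *
o,R=st();p=np.array(o["tool_pos"]);B=both()
print("placed",beak(B,(.596,.2557),.092,.029),beak(B,(.603,.178),.077,.026))
print(beak(B,(.486,-.37),.085,.032))
print(R.T@(np.array([.484,-.3697,.15])-p)/.06)
E
```

```text
t 46.48 p [0.6031 0.1784 0.2182] F [-0.9  0.6 -0.5] open 0.0801 grip 0.0 q [0.17 0.07 1.62 0.   1.45 0.08]
[[-0.085, 0.996, 0.0], [0.996, 0.085, 0.0], [0.0, 0.0, -1.0]]
placed [(array([0.5979, 0.2548]), 72), (array([0.5913, 0.2546]), 36)] [(array([0.6047, 0.1785]), 55), (None, 3)]
[(array([ 0.4876, -0.3693]), 103), (array([ 0.4807, -0.37  ]), 65)]
[-8.93420479 -2.75318947  1.13653441]
```

>>> {"op": "jog_arm", "data": {"commands": [-0.74, -0.23, 0, 0, 0, 0, 85, -0.74, -0.23, 0, 0, 0, 0, 85, -0.74, -0.23, 0, 0, 0, 0, 85, -0.74, -0.23, 0, 0, 0, 0, 85, -0.74, -0.23, 0, 0, 0, 0, 85, -0.74, -0.23, 0, 0, 0, 0, 85, -0.75, -0.23, 0, 0, 0, 0, 85, -0.75, -0.23, 0, 0, 0, 0, 85, -0.75, -0.23, 0, 0, 0, 0, 85, -0.75, -0.23, 0, 0, 0, 0, 85, -0.75, -0.23, 0, 0, 0, 0, 85, -0.74, -0.22, 0, 0, 0, 0, 85, 0, 0, 0.5, 0, 0, 0, 85, 0, 0, 0.6, 0, 0, 0, 85, 0, 0, 0, 0, 0, 0, 85, 0, 0, 0, 0, 0, 0, 85]}}

```text
t: 48.58
tool_pos: [0.4846, -0.3694, 0.1525]
tool_rot: [2.125, 2.314, -0.0]
contact_force: [-0.1, -0.3, 0.5]
opening: 0.085
grip_force: 0.0
```

```bash
python3 - <<'E'
from h import *
o,R=st();p=np.array(o["tool_pos"]);B=both()
print("placed",beak(B,(.596,.2557),.092,.029),beak(B,(.603,.178),.077,.026))
print(beak(B,(.486,-.37),.085,.032))
print(R.T@(np.array([.484,-.3697,.05])-p)/.06)
E
```

```text
t 48.58 p [ 0.4846 -0.3694  0.1525] F [-0.1 -0.3  0.5] open 0.085 grip 0.0 q [-0.77  0.08  1.72 -0.    1.34 -0.86]
[[-0.085, 0.996, 0.0], [0.996, 0.085, -0.0], [-0.0, 0.0, -1.0]]
placed [(array([0.5982, 0.2543]), 69), (array([0.5915, 0.2541]), 53)] [(array([0.6048, 0.1784]), 68), (array([0.5984, 0.1781]), 42)]
[(array([ 0.4876, -0.3693]), 96), (array([ 0.4806, -0.3702]), 30)]
[-0.00364446 -0.01032638  1.70901561]
```

Down 0.1025 (TCP to about 0.05, grasp at 0.069) and close.

>>> {"op": "jog_arm", "data": {"commands": [0, -0.01, 0.5, 0, 0, 0, 85, 0, 0, 0.5, 0, 0, 0, 85, 0, 0, 0.45, 0, 0, 0, 85, 0, 0, 0.26, 0, 0, 0, 85, 0, 0, 0, 0, 0, 0, 85, 0, 0, 0, 0, 0, 0, 75, 0, 0, 0, 0, 0, 0, 66, 0, 0, 0, 0, 0, 0, 56, 0, 0, 0, 0, 0, 0, 56, 0, 0, 0, 0, 0, 0, 56, 0, 0, 0, 0, 0, 0, 56], "newtons": 40}}

```text
t: 50.05
tool_pos: [0.485, -0.3704, 0.0516]
tool_rot: [2.123, 2.311, 0.0]
contact_force: [0.4, 1.0, 6.8]
opening: 0.0636
grip_force: 44.6
```

>>> {"op": "jog_arm", "data": {"commands": [0, 0, -0.5, 0, 0, 0, 56, 0, 0, -0.6, 0, 0, 0, 56, 0, 0, -0.65, 0, 0, 0, 56, 0, 0, -0.65, 0, 0, 0, 56, 0, 0, -0.65, 0, 0, 0, 56, 0.69, 0.25, 0, 0, 0, 0, 56, 0.69, 0.25, 0, 0, 0, 0, 56, 0.69, 0.25, 0, 0, 0, 0, 56, 0.69, 0.25, 0, 0, 0, 0, 56, 0.69, 0.25, 0, 0, 0, 0, 56, 0.69, 0.25, 0, 0, 0, 0, 56, 0.69, 0.25, 0, 0, 0, 0, 56, 0.69, 0.25, 0, 0, 0, 0, 56, 0.7, 0.25, 0, 0, 0, 0, 56, 0.7, 0.25, 0, 0, 0, 0, 56, 0.7, 0.24, 0, 0, 0, 0, 56, 0, 0, 0, 0, 0, 0, 56, 0, 0, 0, 0, 0, 0, 56]}}

```text
t: 52.3
tool_pos: [0.6083, 0.0997, 0.2317]
tool_rot: [-2.124, -2.314, 0.002]
contact_force: [0.6, 0.1, -1.5]
opening: 0.0638
grip_force: 45.3
```

```bash
python3 - <<'E'
from h import *
o,R=st();p=np.array(o["tool_pos"]);B=both()
print("held",beak([(d,W-[0,0,p[2]-.0515]) for d,W in B],p,.085,.032))
print(beak(B,(.603,.178),.077,.026),beak(B,(.597,.2557),.092,.029))
print(R.T@(np.array([.61,.1,.0745])-p)/.06)
E
```

```text
t 52.3 p [0.6083 0.0997 0.2317] F [ 0.6  0.1 -1.5] open 0.0638 grip 45.3 q [ 0.04  0.03  1.63 -0.    1.48 -0.04]
[[-0.085, 0.996, -0.001], [0.996, 0.085, -0.001], [-0.001, -0.002, -1.0]]
held [(array([0.6104, 0.0992]), 109), (array([0.6042, 0.0987]), 18)]
[(array([0.6054, 0.1779]), 64), (array([0.5985, 0.1785]), 26)] [(array([0.5981, 0.2543]), 82), (array([0.5912, 0.2541]), 53)]
[0.00411933 0.03273993 2.62031215]
```

>>> {"op": "jog_arm", "data": {"commands": [0, 0.02, 0.5, 0, 0, 0, 56, 0, 0, 0.5, 0, 0, 0, 56, 0, 0, 0.5, 0, 0, 0, 56, 0, 0, 0.5, 0, 0, 0, 56, 0, 0, 0.3, 0, 0, 0, 56, 0, 0, 0.15, 0, 0, 0, 56, 0, 0, 0, 0, 0, 0, 56, 0, 0, 0, 0, 0, 0, 56, 0, 0, 0, 0, 0, 0, 56]}}

```text
t: 53.52
tool_pos: [0.6109, 0.1002, 0.0869]
tool_rot: [2.124, 2.313, 0.003]
contact_force: [-0.0, -0.0, -2.8]
opening: 0.0638
grip_force: 45.3
```

>>> {"op": "jog_arm", "data": {"commands": [0, 0, 0.1, 0, 0, 0, 56, 0, 0, 0.08, 0, 0, 0, 56, 0, 0, 0, 0, 0, 0, 56, 0, 0, 0, 0, 0, 0, 56]}}

```text
t: 54.02
tool_pos: [0.6099, 0.1001, 0.0745]
tool_rot: [-2.125, -2.314, 0.001]
contact_force: [0.2, -0.6, -3.1]
opening: 0.0634
grip_force: 45.3
```

>>> {"op": "jog_arm", "data": {"commands": [0, 0, 0.01, 0, 0, 0, 66, 0, 0, 0, 0, 0, 0, 70, 0, 0, 0, 0, 0, 0, 75, 0, 0, 0, 0, 0, 0, 82, 0, 0, -0.3, 0, 0, 0, 82, 0, 0, -0.5, 0, 0, 0, 82, 0, 0, -0.7, 0, 0, 0, 82, 0, 0, -0.7, 0, 0, 0, 82, 0, 0, -0.4, 0, 0, 0, 60, 0.28, -0.61, 0, 0, 0, 0, 30, 0.28, -0.61, 0, 0, 0, 0, 0, 0.28, -0.61, 0, 0, 0, 0, 0, 0.28, -0.61, 0, 0, 0, 0, 0, 0.28, -0.61, 0, 0, 0, 0, 0, 0, 0, 0, 0, 0, 0, 0, 0, 0, 0, 0, 0, 0, 0]}}

```text
t: 56.02
tool_pos: [0.4212, 0.1683, 0.2314]
tool_rot: [2.124, 2.313, 0.003]
contact_force: [0.3, 0.3, 0.0]
opening: -0.0002
grip_force: 0.0
```

```bash
python3 - <<'E'
from h import *
o,R=st();p=np.array(o["tool_pos"]);B=both()
print(beak(B,(.61,.1),.107,.032),beak(B,(.603,.178),.077,.026),beak(B,(.597,.2557),.092,.029))
print(R.T@(np.array([.42,.168,.076])-p)/.06)
for P,k in zip(pts(B,(.47,.17),.09,.09,.106),(-.003,.0035)):
    P=P+[k,0,0]
    for y in(.13,.17,.21):
        Q=P[abs(P[:,1]-y)<.015]
        if len(Q): print("handle",y,np.percentile(Q[:,0],[0,5,20]).round(3))
cv2.imwrite("pics/s4.png",cv2.resize(B[0][0]["image"][120:320,260:500],None,fx=3,fy=3)[:,:,::-1])
E
```

```text
t 56.02 p [0.4212 0.1683 0.2314] F [0.3 0.3 0. ] open -0.0002 grip 0.0 q [ 0.22 -0.38  2.   -0.    1.52  0.13]
[[-0.085, 0.996, 0.002], [0.996, 0.085, 0.0], [0.0, 0.002, -1.0]]
[(array([0.6116, 0.0986]), 114), (array([0.6055, 0.0992]), 66)] [(array([0.6052, 0.1787]), 63), (array([0.5988, 0.1783]), 43)] [(array([0.598 , 0.2538]), 75), (array([0.5913, 0.2542]), 52)]
[-0.00332844 -0.02645061  2.58937278]
handle 0.13 [0.468 0.471 0.476]
handle 0.17 [0.466 0.466 0.47 ]
handle 0.21 [0.463 0.464 0.469]
handle 0.13 [0.47  0.47  0.476]
handle 0.17 [0.506 0.506 0.506]
handle 0.21 [0.491 0.491 0.494]
```

View pics/s4.png

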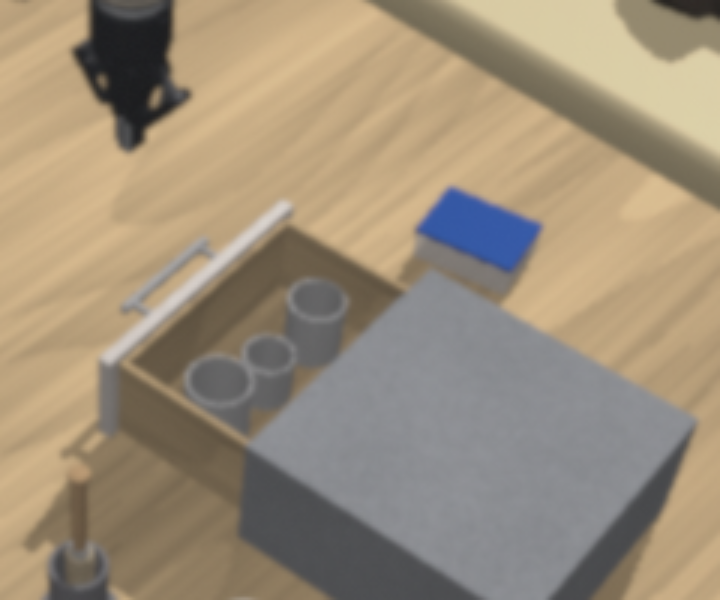

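All three beakers stand upright in the drawer (in the crop: large (220,395), small (268,370), medium (316,320)), and the shut gripper is in front of the handle at (165,275). I'll turn it a quarter and descend.

>>> {"op": "jog_arm", "data": {"commands": [0, 0, 0.16, 0, 0, 0.98, 0, 0, 0, 0.16, 0, 0, 0.98, 0, 0, 0, 0.16, 0, 0, 0.98, 0, 0, 0, 0.16, 0, 0, 0.98, 0, 0, 0, 0.16, 0, 0, 0.98, 0, 0, 0, 0.16, 0, 0, 0.98, 0, 0, 0, 0.16, 0, 0, 0.98, 0, 0, 0, 0.16, 0, 0, 0.98, 0, 0, 0, 0.16, 0, 0, 0.98, 0, 0, 0, 0.16, 0, 0, 0.98, 0, 0, 0, 0.16, 0, 0, 0.98, 0, 0, 0, 0.16, 0, 0, 0.98, 0, 0, 0, 0.16, 0, 0, 0.98, 0, 0, 0, 0.16, 0, 0, 0.98, 0, 0, 0, 0.16, 0, 0, 0.98, 0, 0, 0, 0.16, 0, 0, 0.98, 0, 0, 0, 0, 0, 0, 0, 0]}}

```text
t: 58.25
tool_pos: [0.4205, 0.1678, 0.0757]
tool_rot: [3.138, 0.138, -0.004]
contact_force: [0.2, -0.1, -0.2]
opening: 0.0
grip_force: 0.0
```

```bash
python3 -c "
from h import *
st()"
```

```text
t 58.25 p [0.4205 0.1678 0.0757] F [ 0.2 -0.1 -0.2] open 0.0 grip 0.0 q [ 0.22 -0.22  2.14 -0.    1.22  1.7 ]
[[0.996, 0.088, -0.002], [0.088, -0.996, -0.001], [-0.002, 0.0, -1.0]]
```

>>> {"op": "jog_arm", "data": {"commands": [0.2, 0, 0, 0, 0, 0, 0, 0.15, 0, 0, 0, 0, 0, 0, 0.1, 0, 0, 0, 0, 0, 0, 0.1, 0, 0, 0, 0, 0, 0, 0.15, 0, 0, 0, 0, 0, 0, 0.15, 0, 0, 0, 0, 0, 0, 0.15, 0, 0, 0, 0, 0, 0, 0.15, 0, 0, 0, 0, 0, 0, 0.15, 0, 0, 0, 0, 0, 0, 0.15, 0, 0, 0, 0, 0, 0, 0.15, 0, 0, 0, 0, 0, 0, 0.15, 0, 0, 0, 0, 0, 0, 0.15, 0, 0, 0, 0, 0, 0, 0.15, 0, 0, 0, 0, 0, 0, 0.15, 0, 0, 0, 0, 0, 0, 0.15, 0, 0, 0, 0, 0, 0, 0.15, 0, 0, 0, 0, 0, 0, 0.1, 0, 0, 0, 0, 0, 0, 0, 0, 0, 0, 0, 0, 0]}}

```text
t: 60.62
tool_pos: [0.577, 0.1818, 0.0769]
tool_rot: [3.138, 0.138, 0.003]
contact_force: [0.3, -0.1, -0.1]
opening: -0.0003
grip_force: 0.0
```

```bash
cat >> h.py <<'E'
def drawer(B):
    d,W=B[0];W=W-[.003,0,0]
    for y in(.10,.20,.28):
        P=W[(abs(W[...,1]-y)<.012)&(W[...,0]>.4)&(W[...,0]<.8)]
        f=P[(P[:,2]>.113)&(P[:,2]<.123)];c=P[P[:,2]>.130]
        print(y,"front",np.percentile(f[:,0],[2,50,98]).round(3) if len(f) else None,"cab",np.percentile(c[:,0],1).round(3))
E
python3 - <<'E'
from h import *
st();B=both();drawer(B);print(beak(B,(.72,.11),.107,.032))
cv2.imwrite("pics/s5.png",cv2.resize(B[0][0]["image"][120:320,260:500],None,fx=3,fy=3)[:,:,::-1])
E
```

```text
t 60.62 p [0.577  0.1818 0.0769] F [ 0.3 -0.1 -0.1] open -0.0003 grip 0.0 q [ 0.18  0.15  1.78 -0.    1.21  1.67]
[[0.996, 0.088, 0.002], [0.088, -0.996, -0.0], [0.002, 0.0, -1.0]]
0.1 front [0.635 0.646 0.656] cab 0.401
0.2 front [0.586 0.638 0.649] cab 0.443
0.28 front [0.619 0.63  0.641] cab 0.673
[(None, 0), (None, 0)]
```

View pics/s5.png

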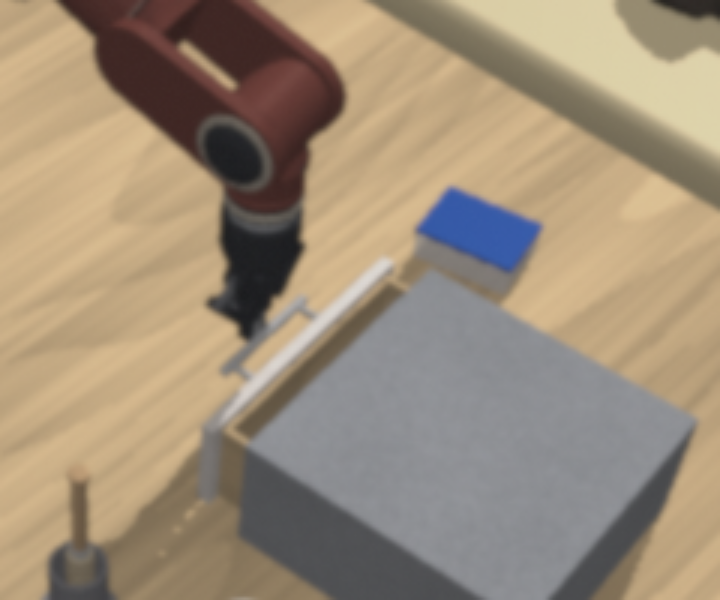

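The drawer is nearly in, with about 32 mm left between its front at (310,350) and the cabinet. I'll push on gently.

>>> {"op": "jog_arm", "data": {"commands": [0.1, 0, 0, 0, 0, 0, 0, 0.1, 0, 0, 0, 0, 0, 0, 0.1, 0, 0, 0, 0, 0, 0, 0.1, 0, 0, 0, 0, 0, 0, 0.1, 0, 0, 0, 0, 0, 0, 0, 0, 0, 0, 0, 0, 0]}}

```text
t: 61.48
tool_pos: [0.6067, 0.1847, 0.0767]
tool_rot: [-3.138, -0.138, -0.002]
contact_force: [0.1, 0.7, 0.5]
opening: -0.0
grip_force: 0.0
```

>>> {"op": "jog_arm", "data": {"commands": [0.05, 0, 0, 0, 0, 0, 0, 0.05, 0, 0, 0, 0, 0, 0, 0, 0, 0, 0, 0, 0, 0]}}

```text
t: 61.85
tool_pos: [0.6122, 0.1852, 0.0765]
tool_rot: [-3.139, -0.138, -0.001]
contact_force: [-0.1, -0.0, -0.3]
opening: 0.0001
grip_force: 0.0
```

```bash
python3 - <<'E'
from h import *
st();drawer(both())
E
```

```text
t 61.85 p [0.6122 0.1852 0.0765] F [-0.1 -0.  -0.3] open 0.0001 grip 0.0 q [ 0.18  0.22  1.7  -0.    1.22  1.66]
[[0.996, 0.088, 0.001], [0.088, -0.996, 0.0], [0.001, 0.0, -1.0]]
0.1 front [0.67  0.675 0.68 ] cab 0.401
0.2 front [0.615 0.664 0.671] cab 0.476
0.28 front [0.655 0.659 0.664] cab 0.673
```

>>> {"op": "jog_arm", "data": {"commands": [0.06, 0, 0, 0, 0, 0, 0, 0.06, 0, 0, 0, 0, 0, 0, 0, 0, 0, 0, 0, 0, 0]}}

```text
t: 62.32
tool_pos: [0.6154, 0.1855, 0.0763]
tool_rot: [3.137, 0.138, -0.016]
contact_force: [-15.3, -1.5, 9.7]
opening: -0.0004
grip_force: 7.8
```

>>> {"op": "jog_arm", "data": {"commands": [0.04, 0, 0, 0, 0, 0, 0, 0, 0, 0, 0, 0, 0, 0, 0, 0, 0, 0, 0, 0, 0]}}

```text
t: 62.7
tool_pos: [0.6155, 0.1855, 0.0763]
tool_rot: [3.137, 0.139, -0.026]
contact_force: [-24.0, -3.4, 15.5]
opening: -0.0002
grip_force: 12.1
```

>>> {"op": "jog_arm", "data": {"commands": [0.04, 0, 0, 0, 0, 0, 0, 0, 0, 0, 0, 0, 0, 0, 0, 0, 0, 0, 0, 0, 0]}}

```text
t: 63.08
tool_pos: [0.6155, 0.1855, 0.0763]
tool_rot: [3.136, 0.139, -0.036]
contact_force: [-32.6, -5.4, 21.8]
opening: 0.0001
grip_force: 16.7
```

```bash
python3 - <<'E'
from h import *
st();drawer(both())
E
```

```text
t 63.08 p [0.6155 0.1855 0.0763] F [-32.6  -5.4  21.8] open 0.0001 grip 16.7 q [0.18 0.24 1.67 0.   1.25 1.66]
[[0.996, 0.089, -0.023], [0.089, -0.996, -0.004], [-0.023, 0.002, -1.0]]
0.1 front [0.674 0.677 0.681] cab 0.401
0.2 front [0.624 0.667 0.67 ] cab 0.484
0.28 front [0.656 0.66  0.664] cab 0.673
```

>>> {"op": "jog_arm", "data": {"commands": [-0.2, 0, 0, 0, 0, 0, 0, -0.4, 0, 0, 0, 0, 0, 0, -0.8, 0, 0, 0, 0, 0, 0, -0.8, 0, -0.5, 0, 0, 0, 0, -0.5, 0, -0.8, 0, 0, 0, 0, -0.5, 0, -0.8, 0, 0, 0, 0, 0, 0, -0.6, 0, 0, 0, 0, 0, 0, 0, 0, 0, 0, 0, 0, 0, 0, 0, 0, 0, 0]}}

```text
t: 64.3
tool_pos: [0.4325, 0.1693, 0.238]
tool_rot: [3.138, 0.138, -0.0]
contact_force: [1.1, 0.6, -0.5]
opening: -0.0
grip_force: 0.0
```

```bash
python3 - <<'E'
from h import *
st();B=both();drawer(B)
for P in pts(B,(.6345,-.269),.03,.075,.095): print("bar",cv2.minAreaRect(P[:,:2].astype('f')))
for P,k in zip(pts(B,(.654,-.124),.06,.09,.215),(-.003,.0035)):
    for a in (.09,.12,.15,.18):
        Q=P[(P[:,2]>a)&(P[:,2]<a+.03)]
        if len(Q)>3: print("brush",(Q.mean(0)+[k,0,0]).round(4),Q[:,2].max())
cv2.imwrite("pics/s6.png",cv2.resize(B[0][0]["image"][150:400,200:500],None,fx=2.4,fy=2.4)[:,:,::-1])
E
```

```text
t 64.3 p [0.4325 0.1693 0.238 ] F [ 1.1  0.6 -0.5] open -0.0 grip 0.0 q [ 0.21 -0.35  1.96 -0.    1.53  1.7 ]
[[0.996, 0.088, -0.0], [0.088, -0.996, -0.0], [-0.0, 0.0, -1.0]]
0.1 front [0.674 0.677 0.68 ] cab 0.401
0.2 front [0.664 0.668 0.672] cab 0.403
0.28 front [0.655 0.661 0.664] cab 0.671
bar ((0.6369137167930603, -0.2699619233608246), (0.043493788689374924, 0.016794245690107346), 1.2975826263427734)
bar ((0.6307485103607178, -0.26925796270370483), (0.04170260205864906, 0.014273892156779766), 2.880966901779175)
brush [ 0.6578 -0.1237  0.1024] 0.11935086416178176
brush [ 0.6572 -0.1231  0.1359] 0.1499868998554308
brush [ 0.6568 -0.1229  0.166 ] 0.1799117067782665
brush [ 0.6555 -0.1218  0.1987] 0.20741424855353774
brush [ 0.6507 -0.1192  0.1003] 0.11872395114922574
brush [ 0.6506 -0.1178  0.1364] 0.14911817217726386
brush [ 0.6507 -0.1185  0.162 ] 0.17620661925988745
brush [ 0.6542 -0.1209  0.2025] 0.20991792511594354
```

View pics/s6.png

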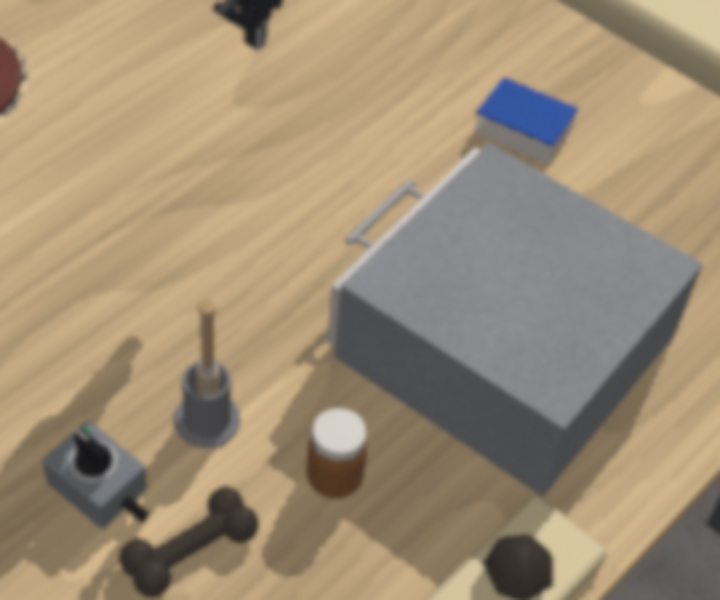

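The picture shows the drawer flush with the cabinet (410,240), the brush standing in its pot (207,370) and the switch at rest (92,455). The fossil, jar and vial box look unmoved. Handing in.

```bash
python3 -c "
from station import job
print(job.finish_job())"
```

```text
the job is handed in; nothing more can be done
None
```

I handed the job in at 64 s with every step carried out in order; the judge returned no verdict, but my last camera check showed the brush upright in its pot, the drawer fully home with all three beakers placed upright inside (seen before it closed), and the switch back at rest.

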